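Set the dough press for 10 mm gingerbread and gauge it

TASK

Set the dough press for 10 mm gingerbread: open the lid, lay the two 10 mm stop discs (the rest are 6 or 14 mm look-alikes) flat and centred on the two red spots and shut the lid down on them. Then check the gap with the steel gauge, sliding its blade fully in up to the shoulder at the left yellow mark and, after drawing it out, at the right one (left as seen from the handle side). Finish with the press still shut on its discs and the gauge and every spare disc lying in the green tray, without disturbing the mug, the canister or the gingerbread panels.

Things in the scene. Friction and masses are not known exactly. Their poses are not given: they have to be found in the camera images.
- press: hinged wooden dough press, fixed on the counter. Origin: on the counter under its middle; x points from the front (handle side) to the hinge, y to the left as seen from the front, z up. Base board 200 mm wide (y), x from -95 to +105 mm, its top 32 mm above the counter. Lid board: 200 mm wide, 18 mm thick, from the hinge to the base's front edge at x = -95 mm
- lid_hinge (a point): middle of the lid's hinge line, which lies along the press's y at press x = +85 mm, 41 mm above the counter. Axes as the press
- lid (a joint): lid angle, rad. 0: lid level, 10 mm above the base, as on two 10 mm discs (about -0.028 on 6 mm ones, +0.028 on 14 mm ones); -0.055: shut on nothing, as at the start; 1.72: fully open, leaning back past upright. Beyond about 1.5 it leans back and stays open, below that it falls shut slowly, damped. Lid about 0.55 kg
- lid_handle (a point): middle of the steel pull bar on the lid: round, 12 mm thick, 100 mm long along the press's y, on two end posts, its middle 44 mm above the lid's top face. At lid angle 0 it lies 148 mm in front of the hinge line and 63 mm above it. The bar can turn between gripping fingers as the lid swings
- spot_left (a point): centre of the left red round spot (35 mm across) on top of the base near its front corner, 32 mm above the counter: place for a stop disc. Axes as the press
- spot_right (a point): centre of the right red spot, like the left one. Axes as the press
- check_left (a point): left gauging point: at the left yellow mark on the front edge of the press, 32 mm left of its middle, 5 mm above the base top, so half way up the 10 mm gap of the set press. Axes as the press: the blade goes in along +x
- check_right (a point): right gauging point, 32 mm right of the middle, like the left one
- gauge: steel gauge, 0.1 to 0.16 kg, flat in the tray. Origin: underside, mid grip; x to the blade tip, z up. Upright red grip: x -35 to +20 mm, 18 mm wide (y), 50 mm tall; pinch it across from above. Cross bar (shoulder): x 28 to 36 mm, 56 mm wide, 16 mm tall. Blade: x 36 to 96 mm, 30 mm wide, 6 mm thick from the underside up, last 8 mm thinned to 3 mm. Pushed fully in, the shoulder meets the lid's front edge
- gauge_tip (a point): middle of the end of the gauge's blade, 96 mm ahead of the gauge's origin and 3 mm above its underside
- tray: green plastic tray fixed on the counter, 240 mm (x) by 190 mm (y); walls 5 mm thick and 16 mm high, floor 5 mm thick; a divider along y through the middle, 15 mm high, makes two compartments, the gauge in the -x one at the start. Origin: centre of its underside; yaw near zero
- canister: bystander: dark canister with a white lid, 84 mm across, 150 mm tall; leave alone
- mug: bystander: white mug, 82 mm across, 80 mm tall; leave alone
- slabs: bystander: stack of three gingerbread panels 100 x 150 mm, 21 mm high; leave alone
- disc_10a: loose blue plastic stop disc, 30 mm across and 10 mm tall, lying flat; same look as the others but for its height; origin at the centre of its underside. One of the two that are wanted.
- disc_10b: loose blue plastic stop disc, 30 mm across and 10 mm tall, lying flat; same look as the others but for its height; origin at the centre of its underside. One of the two that are wanted.
- disc_6a: loose blue plastic stop disc, 30 mm across and 6 mm tall, lying flat; same look as the others but for its height; origin at the centre of its underside. A spare, not wanted; may be absent.
- disc_6b: loose blue plastic stop disc, 30 mm across and 6 mm tall, lying flat; same look as the others but for its height; origin at the centre of its underside. A spare, not wanted; may be absent.
- disc_14a: loose blue plastic stop disc, 30 mm across and 14 mm tall, lying flat; same look as the others but for its height; origin at the centre of its underside. A spare, not wanted; may be absent.
- disc_14b: loose blue plastic stop disc, 30 mm across and 14 mm tall, lying flat; same look as the others but for its height; origin at the centre of its underside. A spare, not wanted; may be absent.

How it is judged:
By the outcome, as a careful person would: the job done as asked, in the order asked, and still so for the second after the job is handed in, with the robot touching nothing.
Of disc_6a, disc_6b, disc_14a, disc_14b only 2 to 4 are there at a start; the rules pass over those that are not, and their reading is None.
At some moment in a run one of gauge, disc_6a, disc_6b, disc_14a, disc_14b may be knocked a few centimetres aside while the robot is not near it.
Once in a run the grip may slacken for a moment while it holds something.
It also fails if it takes over 210 s, if anything falls off the work surface, if the arm or the gripper's body presses on something with over 40 N, if the wrist force passes 120 N, or if a joint passes its speed limit or range.

ROBOT

A 7-joint arm with a two-finger parallel gripper is mounted at the origin on the work surface. World frame = base frame: x ahead of the robot, y to its left, z up, the work surface at z = 0. Lengths are in m, angles in rad, forces in N, time in s.
With the tool pointing down it reaches from about 0.4 to 0.85 m from the base axis. Payload 4.5 kg.
Tool frame: the origin (TCP) lies midway between the tips of the shut fingers; the grasp point (between the pads) lies 19 mm behind it; z points along the fingers, y is the line along which they close (so a half turn about z gives the same grasp; the last joint's range is limited). The gripper opens to 88 mm and grips with 3 to 60 N. Pads are 18 mm wide; open, the fingers measure 123 mm over their backs; the gripper's body (75 mm by 187 mm) begins 45 mm behind the grasp point.
Start: joints at [1.157, 0.689, -0.195, 1.565, 0.157, 0.902, -0.215], TCP at [0.271, -0.563, 0.239] pointing down, gripper open.
Joint ranges: [-3.01, 3.01], [-0.46, 2.08], [-1.47, 1.51], [0.13, 2.56], [-1, 4.14], [0.04, 2.09], [-2.66, 2.66]. Speed limits (rad/s): [2.57, 2.57, 3.14, 3.14, 3.14, 3.14, 3.14].

INTERFACE

Orientations are given as a unit quaternion [x, y, z, w].
In Python, from plant import r gives the robot as it stands. The module is installed in compiled form; this text tells all that it offers.
- The arm moves only by the tool step_arm, never from a script. Its argument "series" is a list of rows, each a list of 7 numbers: the shift along the world's x, y, z in mm, then the turn, a rotation vector about the world's x, y, z in rad, then the closure, from 0 (fully open) to 1 (shut). A call has 1 to 20 rows; each row shifts and turns the commanded pose from where the row before left it; what a row does not reach is not made up. A row lasts 1/10 s, in which the tool goes at most 50 mm and 8.59 degrees, less where a joint would pass 70% of its speed; a pose out of reach is approached as far as the arm can. A call is refused whole if a number of a shift passes 50 or a number of a turn 0.15, either way. A call with a gripper value outside its range is refused whole. The fingers move at their own pace and stop on an object; "force" is the grip in N (left out, the last holds). Time passes only in rows, so rows that do not move let the fingers close. It gives the time, the measured TCP pose, the force, the opening and the grip force at its end, in the units of the state.
- r.get_state(): the state, without advancing time (a new reading comes with each control period).
- r.snapshot(name): name is "scene" or "top"; returns (picture, depth): 480x640x3 uint8, blue, green, red; 480x640 float32, m along the optical axis (not along the pixel's ray), 0 where there is no reading.
- r.get_calibration(name): a dict with "intrinsics" (3x3 intrinsics, pixels), "pose" (4x4, takes a point from camera to world coordinates). Camera axes: x right, y up, looking along -z (the intrinsics and any distortion apply to the point x, -y, -z); pixel columns grow to the right and rows downward; lengths in m; the calibration is good to about 2 mm. A picture is of the moment at which its call begins. get_calibration takes no time and is no camera call.
- r.finish_job(): hands the job in; it is judged then, once.
The state is a dict: "clock": time; "q": joint angles; "qd": joint speeds; "joint_torque": joint torques, N m; "tool_pos": TCP position; "eef_rot": TCP orientation; "contact_force": force on the tool from outside, world axes, zero at the start; "moment": the same for the moment, N m; "opening": opening from 0.0 (shut) to 1.0 (fully open); "finger_force": force on a finger pad.
Only numpy, scipy, OpenCV 4.12 (cv2) and the standard library are available. Lean on these libraries where they do the work, as an engineer would, in place of code of your own. Each camera call takes 0.05 s, during which the arm holds its last target. There are 200 camera calls.

## Working session

There is one attempt and no reset: what is moved stays moved. The work goes in short steps, Python scripts to look and compute and a tool call to move; the robot and the scene stay as the last step left them, time stands still between calls to the robot, and variables do not carry over. Pictures are saved under pics/ and viewed, at most 14 in all, crops included, and the job is handed in when it is done.

Besides the shell and the picture viewer there is one more tool, called after "Emit:" in YAML: its name, and indented under it one key for each argument. step_arm: Moves the arm, as the interface text tells. Its arguments: {"type":"object","properties":{"series":{"type":"array"},"force":{"type":"number"}},"required":["series"]}

```bash
mkdir -p pics
cat > h.py <<'E'
import numpy as np, cv2
from plant import r
from scipy.spatial.transform import Rotation as R
def cal(n):
    c=r.get_calibration(n); return np.array(c["intrinsics"]),np.array(c["pose"]),c
def pt(n,u,v,d):
    K,P,_=cal(n); x=(u-K[0,2])/K[0,0]*d; y=(v-K[1,2])/K[1,1]*d
    return (P@[x,-y,-d,1])[:3]
def cloud(n,dep):
    K,P,_=cal(n); v,u=np.mgrid[:480,:640]
    X=np.stack([(u-K[0,2])/K[0,0]*dep,-(v-K[1,2])/K[1,1]*dep,-dep,np.ones_like(dep)],-1)
    return (X@P.T)[...,:3]
def proj(n,p):
    K,P,_=cal(n); q=np.linalg.inv(P)@np.append(p,1); return K[0,0]*q[0]/-q[2]+K[0,2],K[1,1]*q[1]/q[2]+K[1,2]
def ray(n,u,v,z):
    K,P,_=cal(n); d=P[:3,:3]@[(u-K[0,2])/K[0,0],-(v-K[1,2])/K[1,1],-1]; o=P[:3,3]
    return o+d*(z-o[2])/d[2]
E
python3 - <<'E'
from h import *
np.set_printoptions(precision=4,suppress=True)
for n in("scene","top"):
    im,d=r.snapshot(n); cv2.imwrite(f"pics/{n}0.png",im); np.save(f"{n}0.npy",d)
    c=cal(n)[2]; print(n,c)
print(r.get_state())
E
```

```text
scene {'intrinsics': array([[581.0696,   0.    , 319.79  ],
       [  0.    , 581.0696, 241.2043],
       [  0.    ,   0.    ,   1.    ]]), 'pose': array([[ 0.0397, -0.7716,  0.6349,  1.3889],
       [ 0.9992,  0.0266, -0.0301,  0.0239],
       [ 0.0064,  0.6355,  0.772 ,  1.0509],
       [ 0.    ,  0.    ,  0.    ,  1.    ]])}
top {'intrinsics': array([[439.0725,   0.    , 316.9527],
       [  0.    , 439.0725, 235.9359],
       [  0.    ,   0.    ,   1.    ]]), 'pose': array([[ 0.0095,  0.9969, -0.0786,  0.5237],
       [-0.9999,  0.0104,  0.0113,  0.0413],
       [ 0.0121,  0.0784,  0.9968,  0.9858],
       [ 0.    ,  0.    ,  0.    ,  1.    ]])}
{'clock': 0.1, 'q': array([ 1.1568,  0.6898, -0.1945,  1.5662,  0.1573,  0.9025, -0.2151]), 'qd': array([ 0.0014, -0.0028, -0.0011, -0.0017, -0.    ,  0.0007,  0.0011]), 'joint_torque': array([ -0.0037, -52.8501,  -1.2714, -15.3837,  -0.0525,   0.002 ,
         0.    ]), 'tool_pos': array([ 0.2703, -0.5629,  0.238 ]), 'eef_rot': array([ 0.975 ,  0.2221, -0.0002, -0.0007]), 'contact_force': array([ 0.1379,  0.3111, -0.1023]), 'moment': array([ 0.0425, -0.0036,  0.0452]), 'finger_force': 0.0, 'opening': 1.0026855857797077}
```

View pics/scene0.png

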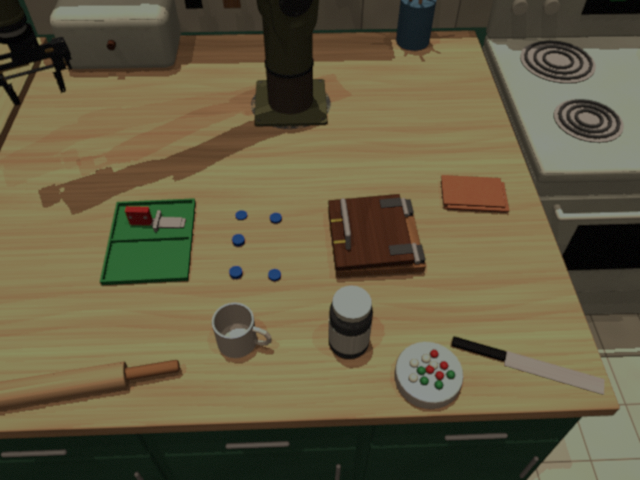

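View pics/top0.png

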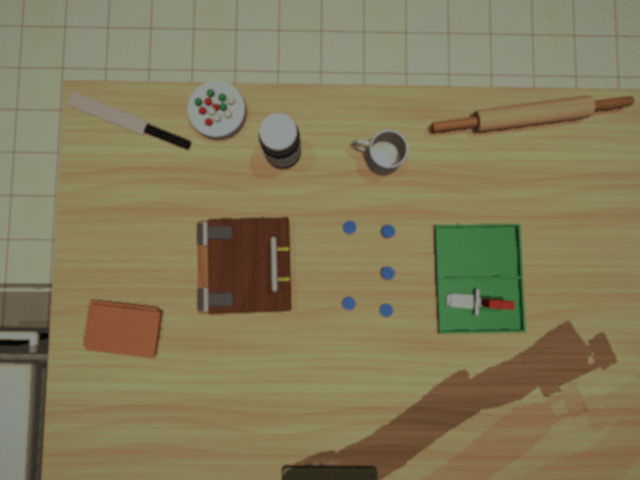

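The scene view shows the press at about (378,233) with its handle toward the left, five blue discs at (241,215), (276,217), (238,240), (236,272), (275,274), and the gauge in the tray at (155,218). In the top view the press is at (247,265), its front faces image right (world −y), and the gauge's blade points toward the press.

```bash
cat >> h.py <<'E'
def blobs(n,im,lo=(100,120,40),hi=(130,255,255),amin=25):
    m=cv2.inRange(cv2.cvtColor(im,cv2.COLOR_BGR2HSV),lo,hi)
    k,l,s,c=cv2.connectedComponentsWithStats(m)
    return [(c[i],s[i,4],l==i) for i in range(1,k) if s[i,4]>=amin]
E
python3 - <<'E'
from h import *
np.set_printoptions(precision=4,suppress=True)
for n in("top","scene"):
    im=cv2.imread(f"pics/{n}0.png"); d=np.load(f"{n}0.npy"); C=cloud(n,d)
    print(n)
    for c,a,m in blobs(n,im):
        er=cv2.erode(m.astype(np.uint8),np.ones((5,5)))>0
        if not er.any(): er=m
        ring=(cv2.dilate(m.astype(np.uint8),np.ones((19,19)))-cv2.dilate(m.astype(np.uint8),np.ones((9,9))))>0
        print(c,a,"top z",np.median(C[er][:,2]),"table z",np.median(C[ring][:,2]),"xy",ray(n,*c,.01),C[er].std(0)[2])
im=cv2.imread("pics/top0.png")
a=cv2.resize(im[205:325,185:305],None,fx=5,fy=5,interpolation=cv2.INTER_CUBIC)
cv2.imwrite("pics/press0.png",a)
b=cv2.resize(im[215:340,425:535],None,fx=5,fy=5,interpolation=cv2.INTER_CUBIC); 
out=np.zeros((600,800,3),np.uint8); 
cv2.imwrite("pics/tray0.png",b[:600])
C=cloud("top",np.load("top0.npy"))
for z,(u,v) in {"lid":(250,290),"base/h":(275,265),"tray":(480,250),"grip":(497,304),"shoulder":(477,301),"blade":(460,301)}.items(): print(z,C[v,u])
E
```

```text
top
[349.117 226.883] 94 top z 0.011056337186114984 table z 0.00043214725490003936 xy [ 0.6217 -0.0415  0.01  ] 0.0018006918722825445
[387.51 230.9 ] 100 top z 0.014603460046976102 table z 0.00035901527855158877 xy [ 0.6136 -0.1275  0.01  ] 0.0015173252028676983
[387.129  272.4839] 93 top z 0.014094694538549835 table z 0.0001695903071218252 xy [ 0.5209 -0.1263  0.01  ] 0.0015815241043291596
[348.2581 302.9355] 93 top z 0.010456030030161156 table z 0.0003327111803477778 xy [ 0.4532 -0.0403  0.01  ] 0.001602950574062894
[385.8242 309.7363] 91 top z 0.006218455994778438 table z 0.0004531077303771003 xy [ 0.439  -0.1232  0.01  ] 0.002012237622349388
scene
[240.8676 214.6176] 68 top z 0.006359468323898776 table z -0.0004930873353795606 xy [ 0.4436 -0.1222  0.01  ] 0.28875663348450303
[275.425  217.5875] 80 top z 0.009240354964928699 table z -0.0005996916931702012 xy [ 0.456  -0.0389  0.01  ] 0.0020761892033693036
[237.9032 239.3656] 93 top z 0.01328768036548511 table z -0.0003902272871060264 xy [ 0.521  -0.1254  0.01  ] 0.0022115854032667254
[235.3945 271.7798] 109 top z 0.013487744370666466 table z -0.0005044054719305358 xy [ 0.6145 -0.1263  0.01  ] 0.0022849641150640694
[274.  274.5] 98 top z 0.00920543583768485 table z -0.00041953266601102435 xy [ 0.625  -0.0406  0.01  ] 0.0021534392377004228
lid [0.4815 0.1707 0.0524]
base/h [0.534  0.1151 0.0988]
tray [ 0.5731 -0.336   0.0057]
grip [ 0.4569 -0.3508  0.0552]
shoulder [ 0.4607 -0.3209  0.0221]
blade [ 0.4596 -0.2877  0.0101]
```

View pics/press0.png

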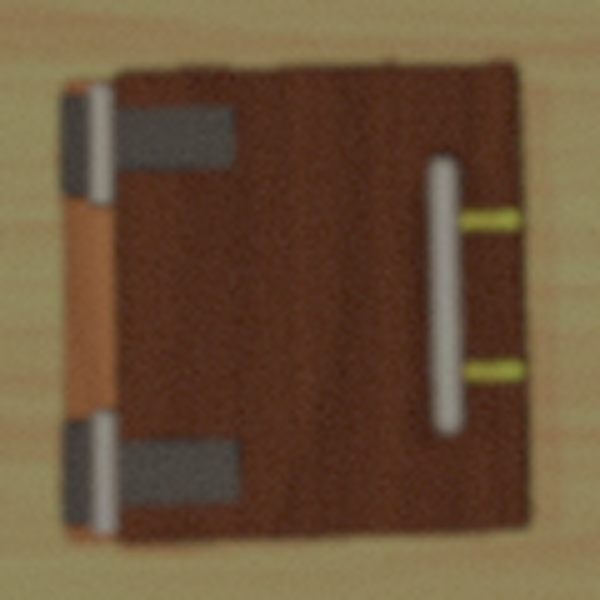

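View pics/tray0.png

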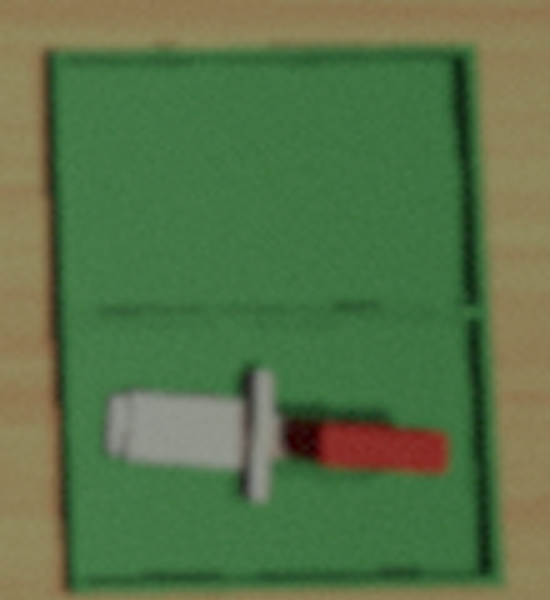

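The press crop shows the handle bar running from (445,160) to (450,432), the lid front corners at (518,65) and (528,530), and yellow marks at (520,218) and (522,370). The tray crop shows the gauge blade tip at (108,427), the shoulder at x≈260 and the red grip at (325–447,450). The discs at (349,227) and (348,303) in the top view are the 10 mm ones. Two others are 14 mm and one is 6 mm.

Run:
```python
from h import *
np.set_printoptions(precision=4,suppress=True)
def P(a,b,z): return ray("top",185+(a+.5)/5-.5,205+(b+.5)/5-.5,z)
h1,h2=P(445,158,.095),P(450,434,.095); f1,f2=P(518,65,.050),P(528,530,.050)
print("handle",h1,h2,(h1+h2)/2,"front",f1,f2,(f1+f2)/2)
for w,(a,b) in (("h",(h1,h2)),("f",(f1,f2))):
    v=a-b; print(w,np.linalg.norm(v),"yaw of press y",np.arctan2(v[1],v[0]))
p1,p2=P(102,85,.045),P(104,533,.045); print("hinge pin?",p1,p2,(p1+p2)/2)
m1,m2=P(520,218,.049),P(523,370,.049); print("marks",m1,m2)
def T(a,b,z): return ray("top",425+(a+.5)/5-.5,215+(b+.5)/5-.5,z)
print("tip",T(107,425,.008),"blade root",T(246,432,.011),"grip end top",T(447,450,.055),"grip front top",T(322,445,.055))
print("tray corners",T(50,50,.016),T(472,48,.016),T(502,580,.016),T(70,590,.016))
# cloud: handle height & red grip centroid
im=cv2.imread("pics/top0.png");C=cloud("top",np.load("top0.npy"))
hs=cv2.cvtColor(im,cv2.COLOR_BGR2HSV)
m=((hs[...,0]<6)|(hs[...,0]>174))&(hs[...,1]>150); m[:,:430]=0;m[:,530:]=0
q=C[m]; q=q[(q[:,2]>.048)]; print("red",len(q),np.median(q,0))
s=C[230:300,268:282].reshape(-1,3); s=s[s[:,2]>.085]; print("bar",len(s),np.median(s,0),s.mean(0),np.percentile(s[:,2],90)); 
s=s-s.mean(0); print("bar yaw",np.linalg.svd(s[:,:2])[2][0])
im=cv2.imread("pics/scene0.png");C=cloud("scene",np.load("scene0.npy"))
hs=cv2.cvtColor(im,cv2.COLOR_BGR2HSV)
m=((hs[...,0]<6)|(hs[...,0]>174))&(hs[...,1]>150); m[:,:110]=0;m[:,170:]=0;m[:195]=0;m[240:]=0
q=C[m]; q=q[(q[:,2]>.048)]; print("red scene",len(q),np.median(q,0),q.min(0),q.max(0))
s=C[195:250,338:356].reshape(-1,3); s=s[s[:,2]>.083]; print("bar scene",len(s),s.mean(0),s.min(0),s.max(0))
```

```text
handle [0.5925 0.1193 0.095 ] [0.4811 0.1153 0.095 ] [0.5368 0.1173 0.095 ] front [0.6363 0.0926 0.05  ] [0.439  0.0855 0.05  ] [0.5376 0.0891 0.05  ]
h 0.11148350520782926 yaw of press y 0.03526756172988612
f 0.19738699878474497 yaw of press y 0.03597663559033391
hinge pin? [0.6263 0.2714 0.045 ] [0.4358 0.2649 0.045 ] [0.531  0.2682 0.045 ]
marks [0.5707 0.0909 0.049 ] [0.5061 0.0887 0.049 ]
tip [ 0.4622 -0.2573  0.008 ] blade root [ 0.4599 -0.318   0.011 ] grip end top [ 0.456  -0.3869  0.055 ] grip front top [ 0.4576 -0.3339  0.055 ]
tray corners [ 0.6282 -0.2316  0.016 ] [ 0.6312 -0.4207  0.016 ] [ 0.3969 -0.4276  0.016 ] [ 0.3911 -0.2376  0.016 ]
red 185 [ 0.4571 -0.3562  0.0554]
bar 324 [0.537  0.1185 0.1008] [0.5378 0.1179 0.1088] 0.10332369876983913
bar yaw [-0.9986 -0.0537]
red scene 155 [ 0.4611 -0.3567  0.0531] [ 0.4482 -0.3836  0.0483] [1.3889 0.0239 1.0509]
bar scene 227 [0.549  0.1181 0.103 ] [0.4856 0.0239 0.0834] [1.3889 0.1271 1.0509]
```

Emit:
step_arm:
  series:
    - [16.7,42.5,0,0,0,-0.0258,0]
    - [16.7,42.5,0,0,0,-0.0258,0]
    - [16.7,42.5,0,0,0,-0.0258,0]
    - [16.7,42.5,0,0,0,-0.0258,0]
    - [16.7,42.5,0,0,0,-0.0258,0]
    - [16.7,42.5,0,0,0,-0.0258,0]
    - [16.7,42.5,0,0,0,-0.0258,0]
    - [16.7,42.5,0,0,0,-0.0258,0]
    - [16.7,42.5,0,0,0,-0.0258,0]
    - [16.7,42.5,0,0,0,-0.0258,0]
    - [16.7,42.5,0,0,0,-0.0258,0]
    - [16.7,42.5,0,0,0,-0.0258,0]
    - [16.7,42.5,0,0,0,-0.0258,0]
    - [16.7,42.5,0,0,0,-0.0258,0]
    - [16.7,42.5,0,0,0,-0.0258,0]
    - [16.7,42.5,0,0,0,-0.0258,0]
    - [0,0,-20,0,0,0,0.2]
    - [0,0,-30,0,0,0,0.3]
    - [0,0,0,0,0,0,0.3]

```text
clock: 2.0
tool_pos: [0.535, 0.1164, 0.1855]
eef_rot: [1.0, 0.018, -0.004, 0.001]
contact_force: [0.1, -0.1, 0.3]
opening: 0.75
finger_force: 0.0
```

Emit:
step_arm:
  series:
    - [1,1,-30,0,0,0,0.4]
    - [1,0.5,-30,0,0,0,0.4]
    - [0,0,-25,0,0,0,0.4]
    - [0,0,-15,0,0,0,0.4]
    - [0,0,-8,0,0,0,0.4]
    - [0,0,0,0,0,0,0.6]
    - [0,0,0,0,0,0,0.8]
    - [0,0,0,0,0,0,1]
    - [0,0,0,0,0,0,1]
    - [0,0,0,0,0,0,1]
    - [0,0,0,0,0,0,1]
    - [0,0,0,0,0,0,1]
  force: 20

```text
clock: 3.2
tool_pos: [0.5401, 0.1193, 0.0812]
eef_rot: [1.0, 0.018, 0.0, -0.001]
contact_force: [-1.0, 3.1, 4.2]
opening: 0.128
finger_force: 20.0
```

```bash
cat >> h.py <<'E'
O=np.array([0.5342,0.1840]); X=np.array([-0.036,0.9994]); Y=np.array([-0.9994,-0.036])
def W(x,y,z): return np.array([*(O+x*X+y*Y),z])
def bar(th):
    a=np.arctan2(63,148)+th; L=.16085
    return W(.085-L*np.cos(a),0,.041+L*np.sin(a))
def tcp(th,ph): # tool leaning back by ph: approach dir=-(X sin ph)-z cos ph
    return bar(th)+.019*np.array([*(-X*np.sin(ph)),-np.cos(ph)])
E
python3 - <<'E'
from h import *
np.set_printoptions(precision=1,suppress=True)
N=34; t=np.linspace(0,1,N+1); th=-.055+(1.68+.055)*t; ph=.5*t
p=np.array([tcp(a,b) for a,b in zip(th,ph)])*1000; print(p[0],p[-1]); print(np.diff(p,axis=0).tolist())
print(r.get_state()['tool_pos'],r.get_state()['opening'],r.get_state()['contact_force'])
E
```

```text
[536.6 117.8  76.8] [528.6 338.6 164.6]
[[-0.09759824165212194, 2.709435630751841, 7.645031530145587], [-0.11149478386016654, 3.095219083054374, 7.486655611727528], [-0.1250770504200318, 3.4722778941565764, 7.308803377751133], [-0.13830969115542757, 3.8396307039110127, 7.111947659579712], [-0.15115827130932757, 4.196321565182416, 6.896610757626519], [-0.16358936118672318, 4.541422432502003, 6.6633630794600975], [-0.17557062318383032, 4.874035578049046, 6.412821652667162], [-0.18707089596966853, 5.193295928672114, 6.145648516345403], [-0.19806027560855455, 5.498373317864775, 5.86254899541413], [-0.20851019340204857, 5.788474646832867, 5.564269862236131], [-0.2183934902591318, 6.06284594902769, 5.251597390337366], [-0.22768448739225278, 6.320774352769661, 4.925355305290935], [-0.23635905315859418, 6.561589936853267, 4.5864026381032375], [-0.24439466587432435, 6.784667474302637, 4.235631486687055], [-0.25177047243403194, 6.989428059737662, 3.873964691254514], [-0.2584673425857318, 7.17534061611434, 3.5023534296787204], [-0.2644679187201291, 7.341923276915907, 3.121774739086902], [-0.269
[... 414 characters left out ...]
293555398953686], [-0.2859393279275082, 7.937993453632771, -0.12197106982466721], [-0.2852031757702207, 7.917557051797814, -0.5363249995390618], [-0.2837021721173869, 7.875887522614562, -0.9490383380178002], [-0.2814403564842678, 7.81309700751234, -1.3590275121319166], [-0.2784237539149217, 7.7293527684022365, -1.7652160957403566], [-0.2746603592659085, 7.6248767514005635, -2.166537614053084], [-0.2701601163635132, 7.499945008158079, -2.5619383220729617], [-0.26493489208212395, 7.354886976301316, -2.950379949885047], [-0.2589984454181149, 7.190084620855771, -3.3308424076437575], [-0.25236639163517793, 7.005971438893312, -3.7023264432154406]]
[0.5 0.1 0.1] 0.12844252220284177 [-1.   3.1  4.2]
```

Emit:
step_arm:
  series:
    - [-0.1,2.7,7.6,-0.0147,-0.0005,0,1]
    - [-0.1,3.1,7.5,-0.0147,-0.0005,0,1]
    - [-0.1,3.5,7.3,-0.0147,-0.0005,0,1]
    - [-0.1,3.8,7.1,-0.0147,-0.0005,0,1]
    - [-0.2,4.2,6.9,-0.0147,-0.0005,0,1]
    - [-0.2,4.5,6.7,-0.0147,-0.0005,0,1]
    - [-0.2,4.9,6.4,-0.0147,-0.0005,0,1]
    - [-0.2,5.2,6.1,-0.0147,-0.0005,0,1]
    - [-0.2,5.5,5.9,-0.0147,-0.0005,0,1]
    - [-0.2,5.8,5.6,-0.0147,-0.0005,0,1]
    - [-0.2,6.1,5.3,-0.0147,-0.0005,0,1]
    - [-0.2,6.3,4.9,-0.0147,-0.0005,0,1]
    - [-0.2,6.6,4.6,-0.0147,-0.0005,0,1]
    - [-0.2,6.8,4.2,-0.0147,-0.0005,0,1]
    - [-0.3,7.0,3.9,-0.0147,-0.0005,0,1]
    - [-0.3,7.2,3.5,-0.0147,-0.0005,0,1]
    - [-0.3,7.3,3.1,-0.0147,-0.0005,0,1]

```text
clock: 4.9
tool_pos: [0.5365, 0.2064, 0.1787]
eef_rot: [0.992, 0.016, 0.002, 0.127]
contact_force: [1.3, -6.0, 1.6]
opening: 0.128
finger_force: 20.0
```

Emit:
step_arm:
  series:
    - [-0.3,7.5,2.7,-0.0147,-0.0005,0,1]
    - [-0.3,7.6,2.3,-0.0147,-0.0005,0,1]
    - [-0.3,7.7,1.9,-0.0147,-0.0005,0,1]
    - [-0.3,7.8,1.5,-0.0147,-0.0005,0,1]
    - [-0.3,7.9,1.1,-0.0147,-0.0005,0,1]
    - [-0.3,7.9,0.7,-0.0147,-0.0005,0,1]
    - [-0.3,7.9,0.3,-0.0147,-0.0005,0,1]
    - [-0.3,7.9,-0.1,-0.0147,-0.0005,0,1]
    - [-0.3,7.9,-0.5,-0.0147,-0.0005,0,1]
    - [-0.3,7.9,-0.9,-0.0147,-0.0005,0,1]
    - [-0.3,7.8,-1.4,-0.0147,-0.0005,0,1]
    - [-0.3,7.7,-1.8,-0.0147,-0.0005,0,1]
    - [-0.3,7.6,-2.2,-0.0147,-0.0005,0,1]
    - [-0.3,7.5,-2.6,-0.0147,-0.0005,0,1]
    - [-0.3,7.4,-3.0,-0.0147,-0.0005,0,1]
    - [-0.3,7.2,-3.3,-0.0147,-0.0005,0,1]
    - [-0.3,7.0,-3.7,-0.0147,-0.0005,0,1]
    - [0,0,0,0,0,0,1]

```text
clock: 6.7
tool_pos: [0.5311, 0.3426, 0.1692]
eef_rot: [0.969, 0.019, 0.005, 0.246]
contact_force: [1.2, 3.7, 5.6]
opening: 0.129
finger_force: 20.0
```

Run:
```python
from h import *
s=r.get_state(); print(s['contact_force'],s['opening'],s['tool_pos'],s['q'])
im,d=r.snapshot("scene"); cv2.imwrite("pics/s1.png",cv2.resize(im[120:320,240:500],None,fx=3,fy=3))
```

```text
[1.20193056 3.65171223 5.56726492] 0.12901981816114233 [0.53108535 0.34257778 0.16916089] [-0.9767684   0.97447633  0.34010258  1.3302823   0.10316218  1.19523345
 -2.32018235]
```

View pics/s1.png

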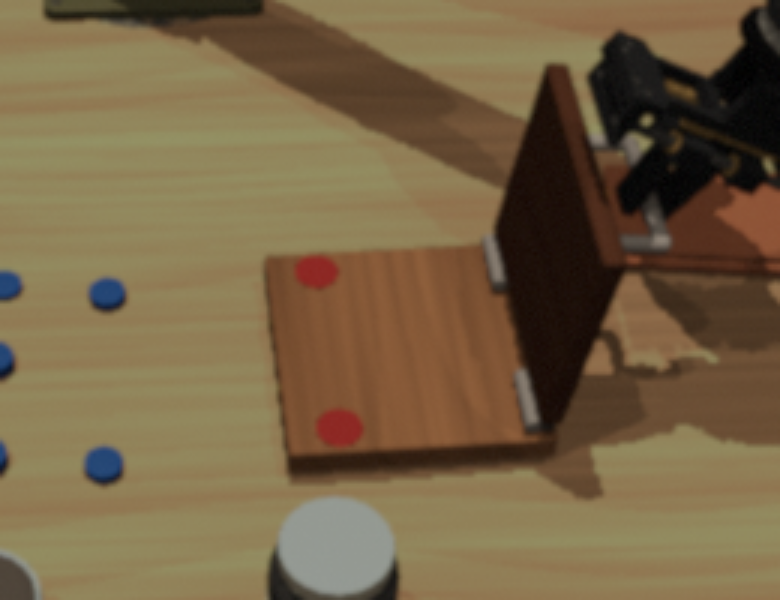

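The lid is open, leaning back, with the bar in the fingers. The red spots show at crop (317,272) and (340,428). Next I release and back out.

Emit:
step_arm:
  series:
    - [0,0,0,0,0,0,0.75]
    - [0,0,0,0,0,0,0.72]
    - [0,0,0,0,0,0,0.72]
    - [-0.2,6,11,0,0,0,0.72]
    - [-0.3,8,15,0,0,0,0.72]
    - [-0.3,8,15,0,0,0,0.72]
    - [-0.3,8,15,0,0,0,0.72]
    - [0,0,30,0.04,0,0,0.6]
    - [0,0,40,0.08,0,0,0.5]
    - [0,0,40,0.08,0,0,0.5]
    - [0,0,20,0.1,0,0,0.5]
    - [0,-20,0,0.1,0,0,0.5]
    - [0,-40,0,0.1,0,0,0.5]
    - [0,-48,0,0,0,0,0.5]
    - [0,-48,0,0,0,0,0.5]
    - [0,-48,0,0,0,0,0.5]
    - [0,-48,0,0,0,0,0.5]
    - [0,-48,0,0,0,0,0.5]

```text
clock: 8.55
tool_pos: [0.5294, 0.0665, 0.3544]
eef_rot: [1.0, 0.015, 0.008, 0.0]
contact_force: [1.7, -0.8, -0.1]
opening: 0.502
finger_force: 0.0
```

Run:
```python
from h import *
np.set_printoptions(precision=4,suppress=True)
s=r.get_state(); print(s['tool_pos'],R.from_quat(s['eef_rot']).as_matrix().tolist(),s['q'])
for n in("top","scene"):
    im,d=r.snapshot(n); cv2.imwrite(f"pics/{n}2.png",im); C=cloud(n,d)
    for c,a,m in blobs(n,im): 
        er=cv2.erode(m.astype(np.uint8),np.ones((5,5)))>0
        print(n,"blue",c,a,ray(n,*c,.01),np.median(C[er][:,2]) if er.any() else 0)
    for c,a,m in blobs(n,im,(0,150,90),(6,255,255),60)+blobs(n,im,(174,150,90),(180,255,255),60):
        print(n,"red",c,a,ray(n,*c,.032))
```

```text
[0.5294 0.0665 0.3544] [[0.9994244001633313, 0.030198208276614517, 0.015457573388080223], [0.030201219569197756, -0.9995438383800795, 3.863872076389406e-05], [0.015451689056500646, 0.0004282210875778656, -0.9998805238287231]] [-0.3584  0.4326  0.2251  1.7015 -0.1083  1.0044 -1.6372]
top blue [349.087  226.8696] 92 [ 0.6217 -0.0415  0.01  ] 0.010861192660655272
top blue [387.5052 230.8969] 97 [ 0.6136 -0.1275  0.01  ] 0.014817298825411718
top blue [387.1319 272.5385] 91 [ 0.5208 -0.1263  0.01  ] 0.013895845369920279
top blue [348.5663 302.9398] 83 [ 0.4532 -0.0409  0.01  ] 0.010198067116249265
top blue [385.7586 309.7011] 87 [ 0.4391 -0.1231  0.01  ] 0.005670621464339665
top red [500.6304 303.8641] 184 [ 0.4556 -0.3684  0.032 ]
scene blue [240.8333 214.7121] 66 [ 0.4439 -0.1222  0.01  ] 0.005252778270885328
scene blue [275.3718 217.6923] 78 [ 0.4564 -0.0391  0.01  ] 0.009303000189229249
scene blue [237.8925 239.4624] 93 [ 0.5212 -0.1254  0.01  ] 0.013348755545096402
scene blue [235.4953 271.785 ] 107 [ 0.6145 -0.1261  0.01  ] 0.013605128251572784
scene blue [274.0515 274.5258] 97 [ 0.625  -0.0405  0.01  ] 0.010976424941077978
scene red [137.     209.1724] 116 [ 0.4378 -0.3659  0.032 ]
```

Run:
```python
from h import *
np.set_printoptions(precision=4,suppress=True)
for n,b in(("top",(215,215,310,320)),("scene",(330,190,375,285))):
    im=cv2.imread(f"pics/{n}2.png"); q=np.zeros_like(im); q[b[1]:b[3],b[0]:b[2]]=im[b[1]:b[3],b[0]:b[2]]
    hs=cv2.cvtColor(q,cv2.COLOR_BGR2HSV); m=(((hs[...,0]<5)|(hs[...,0]>173))&(hs[...,1]>175)&(hs[...,2]>70)).astype(np.uint8)
    k,l,s,c=cv2.connectedComponentsWithStats(m)
    for i in range(1,k):
        if s[i,4]>30: print(n,c[i],s[i],ray(n,*c[i],.032))
for y in(.07,-.07): print(W(-.07,y,.032), proj("top",W(-.07,y,.032)))
im=cv2.imread("pics/top2.png"); cv2.imwrite("pics/t2c.png",cv2.resize(im[200:330,180:410],None,fx=3.4,fy=3.4,interpolation=2))
```

```text
scene [352.7029 262.1812] [346 257  15  12 138] [0.6135 0.1339 0.032 ]
[0.4668 0.1115 0.032 ] (np.float64(278.71528613314473), np.float64(296.71169736820815))
[0.6067 0.1166 0.032 ] (np.float64(277.4488465147323), np.float64(231.96409950633367))
```

View pics/t2c.png

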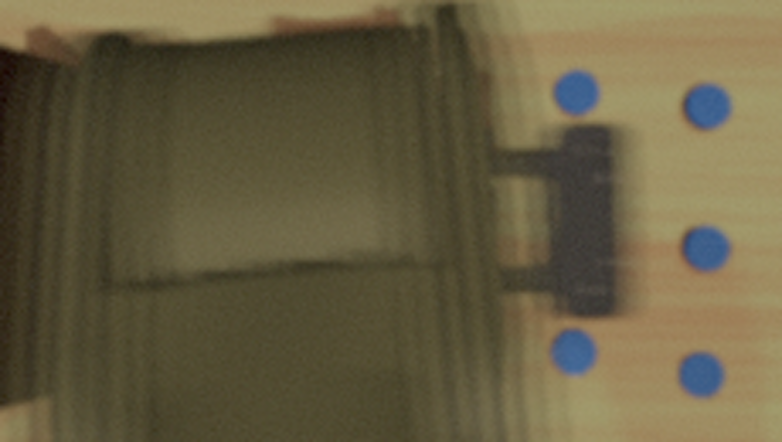

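The arm hides the press in the top view. The discs have not moved. I'll fetch the first 10 mm disc at crop (577,92).

Emit:
step_arm:
  series:
    - [15,-20,-25,0,0,0,0.45]
    - [15,-20,-40,0,0,0,0.45]
    - [15,-20,-40,0,0,0,0.45]
    - [15,-20,-45,0,0,0,0.45]
    - [15,-15,-45,0,0,0,0.45]
    - [15,-10,-45,0,0,0,0.45]
    - [0,0,-30,0,0,0,0.45]
    - [0,0,0,0,0,0,0.45]
    - [0,0,0,0,0,0,0.45]

```text
clock: 9.55
tool_pos: [0.6196, -0.0352, 0.0859]
eef_rot: [1.0, 0.015, 0.008, -0.0]
contact_force: [0.2, 0.2, 0.0]
opening: 0.548
finger_force: 0.0
```

Run:
```python
from h import *
np.set_printoptions(precision=4,suppress=True)
s=r.get_state(); print(s['tool_pos'],s['eef_rot'],s['opening'])
n="top"; im,d=r.snapshot(n); cv2.imwrite("pics/top3.png",im)
hs=cv2.cvtColor(im,cv2.COLOR_BGR2HSV); m=(((hs[...,0]<5)|(hs[...,0]>173))&(hs[...,1]>150)&(hs[...,2]>60)).astype(np.uint8); m[:,:200]=0;m[:,320:]=0
k,l,st,c=cv2.connectedComponentsWithStats(m)
for i in range(1,k):
    if st[i,4]>25: print(c[i],st[i],ray(n,*c[i],.032))
```

```text
[ 0.6196 -0.0352  0.0859] [ 0.9999  0.0154  0.0077 -0.0001] 0.5480377879554501
[270.4012 228.2901] [264 221  14  15 162] [0.6146 0.132  0.032 ]
[271.9556 300.3278] [265 293  15  16 180] [0.4589 0.1259 0.032 ]
```

Emit:
step_arm:
  series:
    - [1,-3,-25,0,0.0154,0,0.45]
    - [1.4,-2.8,-25,0,0,0,0.45]
    - [0,0,-18,0,0,0,0.45]
    - [0,0,-10,0,0,0,0.45]
    - [0,0,-5,0,0,0,0.45]
    - [0,0,0,0,0,0,0.45]
    - [0,0,0,0,0,0,0.7]
    - [0,0,0,0,0,0,1]
    - [0,0,0,0,0,0,1]
    - [0,0,0,0,0,0,1]
    - [0,0,0,0,0,0,1]
  force: 25

```text
clock: 10.7
tool_pos: [0.6228, -0.0414, 0.0034]
eef_rot: [1.0, 0.015, 0.001, -0.0]
contact_force: [-0.1, 1.1, 5.6]
opening: 0.327
finger_force: 25.0
```

Emit:
step_arm:
  series:
    - [0,0,10,0,0,0,1]
    - [0,0,25,0,0,0,1]
    - [0,0,35,0,0,0,1]
    - [-1.5,30,15,0,0,0,1]
    - [-2,45,0,0,0,0,1]
    - [-2,45,0,0,0,0,1]
    - [-2,35,0,0,0,0,1]
    - [-1,18,0,0,0,0,1]
    - [0,0,-15,0,0,0,1]
    - [0,0,-20,0,0,0,1]
    - [0,0,-10,0,0,0,1]
    - [0,0,0,0,0,0,1]
    - [0,0,0,0,0,0,1]

```text
clock: 12.0
tool_pos: [0.614, 0.1301, 0.0425]
eef_rot: [1.0, 0.015, 0.0, 0.0]
contact_force: [-0.9, 0.2, -0.7]
opening: 0.324
finger_force: 25.0
```

Emit:
step_arm:
  series:
    - [0,1.4,-2,0,0,0,1]
    - [0,1,-2.5,0,0,0,1]
    - [0,0,-1.5,0,0,0,1]
    - [0,0,0,0,0,0,1]
    - [0,0,0,0,0,0,0.6]
    - [0,0,0,0,0,0,0.5]
    - [0,0,0,0,0,0,0.5]
    - [0,0,10,0,0,0,0.5]
    - [0,0,30,0,0,0,0.5]
    - [0,0,30,0,0,0,0.5]
    - [-30,-32,0,0,0,0,0.5]
    - [-40,-43,0,0,0,0,0.5]
    - [-40,-43,0,0,0,0,0.5]
    - [-30,-32,0,0,0,0,0.5]
    - [-20,-22,0,0,0,0,0.5]
    - [0,0,-30,0,0,0,0.5]
    - [0,0,0,0,0,0,0.5]

```text
clock: 13.7
tool_pos: [0.4644, -0.026, 0.0756]
eef_rot: [1.0, 0.015, -0.001, -0.0]
contact_force: [-0.6, -0.1, 0.1]
opening: 0.503
finger_force: 0.0
```

```bash
cat >> h.py <<'E'
def look(tag):
    np.set_printoptions(precision=4,suppress=True)
    s=r.get_state(); print(s['clock'],s['tool_pos'],s['eef_rot'],s['opening'])
    for n in("top","scene"):
        im,d=r.snapshot(n); cv2.imwrite(f"pics/{n}_{tag}.png",im); C=cloud(n,d)
        for c,a,m in blobs(n,im): 
            er=cv2.erode(m.astype(np.uint8),np.ones((5,5)))>0
            z=np.median(C[er][:,2]) if er.any() else .01
            print(n,"blue",c,a,ray(n,*c,z-.001))
        hs=cv2.cvtColor(im,cv2.COLOR_BGR2HSV); m=((hs[...,0]<6)|(hs[...,0]>174))&(hs[...,1]>150)
        q=C[m]; q=q[(q[:,2]>.03)&(q[:,2]<.12)&(q[:,1]<.05)]
        if len(q): print(n,"gaugegrip",len(q),np.median(q,0))
E
python3 -c "from h import *;look('a')"
```

```text
13.7 [ 0.4644 -0.026   0.0756] [ 0.9999  0.0145 -0.0011 -0.0001] 0.5027952435912191
top blue [269.8673 228.7143] 98 [0.6127 0.1323 0.0413]
top blue [387.5052 230.8969] 97 [ 0.6133 -0.1269  0.013 ]
top blue [387.0761 272.5109] 92 [ 0.5209 -0.1257  0.0129]
top gaugegrip 202 [ 0.4572 -0.3529  0.0555]
scene blue [240.8333 214.7121] 66 [ 0.4378 -0.1232  0.0033]
scene blue [275.4853 217.4412] 68 [ 0.4551 -0.0388  0.0094]
scene blue [237.9271 239.6146] 96 [ 0.5235 -0.125   0.0122]
scene blue [352.8922 260.1176] 102 [0.6139 0.1338 0.0399]
scene blue [235.5321 271.8807] 109 [ 0.6167 -0.1256  0.0127]
scene gaugegrip 252 [ 0.4639 -0.3569  0.0506]
```

Emit:
step_arm:
  series:
    - [-5,-7,-15,0,0,0,0.5]
    - [-5.4,-7,-25,0,0,0,0.5]
    - [0,0,-18,0,0,0,0.5]
    - [0,0,-10,0,0,0,0.5]
    - [0,0,-4,0,0,0,0.5]
    - [0,0,0,0,0,0,0.5]
    - [0,0,0,0,0,0,0.7]
    - [0,0,0,0,0,0,1]
    - [0,0,0,0,0,0,1]
    - [0,0,0,0,0,0,1]
    - [0,0,0,0,0,0,1]

```text
clock: 14.9
tool_pos: [0.4603, -0.0395, 0.0107]
eef_rot: [1.0, 0.015, -0.005, -0.001]
contact_force: [0.4, 0.1, -0.5]
opening: 0.071
finger_force: 0.0
```

```bash
python3 -c "
from h import *
np.set_printoptions(precision=3,suppress=True)
s=r.get_state();print(s['q'],s['qd'],s['tool_pos'],s['eef_rot'],s['opening'],s['contact_force'])"
```

```text
[-0.032  0.937  0.031  2.179 -0.638  0.044 -0.916] [ 0.     0.003  0.001  0.001 -0.004 -0.002  0.003] [ 0.46  -0.04   0.011] [ 1.     0.015 -0.005 -0.001] 0.07137493549290672 [ 0.436  0.132 -0.463]
```

Emit:
step_arm:
  series:
    - [0,0,10,0,0,0,0.5]
    - [0,0,10,0,0,0,0.5]
    - [-3,0,0,0,0.01,0,0.5]
    - [-3,0,0,0,0,0,0.5]
    - [0,0,0,0,0,0,0.5]

```text
clock: 15.4
tool_pos: [0.4536, -0.0395, 0.0307]
eef_rot: [1.0, 0.015, -0.01, -0.001]
contact_force: [0.5, 0.1, 0.4]
opening: 0.489
finger_force: 0.0
```

```bash
python3 -c "
from h import *
np.set_printoptions(precision=3,suppress=True)
s=r.get_state();print(s['q'],s['qd'],s['tool_pos'],s['eef_rot'],s['opening'],s['contact_force']);look('b')"
```

```text
[-0.057  0.896  0.071  2.19  -0.636  0.096 -0.917] [ 0.004  0.007 -0.001 -0.011  0.001  0.004 -0.003] [ 0.454 -0.039  0.031] [ 1.     0.015 -0.01  -0.001] 0.48922735397745004 [0.454 0.089 0.406]
15.4 [ 0.4536 -0.0395  0.0307] [ 0.9998  0.0154 -0.0103 -0.0009] 0.48922735397745004
top blue [269.8673 228.7143] 98 [0.6128 0.1324 0.0406]
top blue [387.5052 230.8969] 97 [ 0.6132 -0.1268  0.0139]
top blue [386.9684 272.6   ] 95 [ 0.5207 -0.1254  0.0136]
top gaugegrip 201 [ 0.4571 -0.3539  0.0551]
scene blue [240.7188 214.7656] 64 [ 0.4396 -0.1232  0.0051]
scene blue [275.3333 217.7333] 60 [ 0.4556 -0.0392  0.009 ]
scene blue [238.0102 239.5408] 98 [ 0.5231 -0.1249  0.0119]
scene blue [352.9223 260.165 ] 103 [0.6142 0.1339 0.0402]
scene blue [235.4587 271.8073] 109 [ 0.6164 -0.1258  0.0125]
scene gaugegrip 252 [ 0.4637 -0.3567  0.0511]
```

Joint 6 sits at its lower limit (forearm vertical), so the fingers closed above the disc. I'll tilt the fingertips inward, in the pad plane, to reach lower.

Emit:
step_arm:
  series:
    - [0,0,0,0,0.06,0,0.45]
    - [0,0,-8,0,0.06,0,0.45]
    - [0,0,-10,0,0,0,0.45]
    - [0,0,-8,0,0,0,0.45]
    - [0,0,0,0,0,0,0.45]
    - [0,0,0,0,0,0,0.45]

```text
clock: 16.1
tool_pos: [0.4531, -0.0397, 0.0044]
eef_rot: [0.997, 0.015, -0.071, -0.002]
contact_force: [0.7, -0.3, -0.3]
opening: 0.55
finger_force: 0.0
```

```bash
python3 -c "
from h import *
np.set_printoptions(precision=4,suppress=True)
s=r.get_state();print(s['q'],s['tool_pos'],s['eef_rot'],s['opening'],s['contact_force'])"
```

```text
[-0.1278  0.9777  0.1944  2.08   -0.6164  0.2863 -0.9391] [ 0.4531 -0.0397  0.0044] [ 0.9974  0.0148 -0.0705 -0.0021] 0.5497574760350584 [ 0.7493 -0.3271 -0.3152]
```

Emit:
step_arm:
  series:
    - [0,0,0,0,0,0,0.7]
    - [0,0,0,0,0,0,1]
    - [0,0,0,0,0,0,1]
    - [0,0,0,0,0,0,1]
    - [0,0,0,0,0,0,1]
    - [0,0,10,0,0,0,1]
    - [0,0,25,0,0,0,1]
    - [0,0,30,0,0,0,1]
    - [0.5,10,15,0,0,0,1]
    - [1,35,0,0,0,0,1]
    - [1,40,0,0,0,0,1]
    - [1,40,0,0,0,0,1]
    - [1,30,0,0,0,0,1]
    - [0.4,11.5,0,0,0,0,1]
    - [0,0,-15,0,0,0,1]
    - [0,0,-15,0,0,0,1]
    - [0,0,-10,0,0,0,1]
    - [0,0,0,0,0,0,1]
    - [0,0,0,0,0,0,1]

```text
clock: 18.0
tool_pos: [0.4592, 0.1262, 0.0449]
eef_rot: [0.997, 0.015, -0.07, -0.002]
contact_force: [1.1, 0.1, -0.8]
opening: 0.319
finger_force: 25.0
```

Down 7.5 mm, release, rise and move toward the first 14 mm spare at (0.521,-0.126), going around high.

Emit:
step_arm:
  series:
    - [-1,0.5,-4,0,0,0,1]
    - [0,0,-2.5,0,0,0,1]
    - [0,0,-1,0,0,0,1]
    - [0,0,0,0,0,0,1]
    - [0,0,0,0,0,0,0.6]
    - [0,0,0,0,0,0,0.5]
    - [0,0,0,0,0,0,0.5]
    - [0,0,10,0,0,0,0.5]
    - [0,0,35,0,0,0,0.5]
    - [0,0,45,0,-0.05,0,0.5]
    - [0,-40,40,0,-0.05,0,0.5]
    - [0,-45,40,0,-0.04,0,0.5]
    - [10,-45,0,0,0,0,0.5]
    - [20,-45,0,0,0,0,0.5]
    - [30,-45,0,0,0,0,0.5]
    - [0,-20,0,0,0,0,0.5]
    - [0,0,0,0,0,0,0.5]

```text
clock: 19.7
tool_pos: [0.5158, -0.1012, 0.1967]
eef_rot: [1.0, 0.012, 0.001, 0.001]
contact_force: [0.3, -0.1, -0.4]
opening: 0.5
finger_force: 0.0
```

Run:
```python
from h import *
look('c')
a=cv2.imread("pics/top_c.png")[200:330,185:315]; b=cv2.imread("pics/scene_c.png")[180:290,310:440]
cv2.imwrite("pics/c.png",np.hstack([cv2.resize(a,(390,390),interpolation=2),cv2.resize(b,(400,390),interpolation=2)]))
```

```text
19.7 [ 0.5158 -0.1012  0.1967] [0.9999 0.0121 0.0008 0.0007] 0.4997996083689191
top blue [269.8687 228.6566] 99 [0.6129 0.1323 0.0413]
top blue [387.6237 230.8387] 93 [ 0.6134 -0.1271  0.0137]
top blue [271.5566 301.9528] 106 [0.4561 0.1259 0.0411]
top blue [384.6452 310.0645] 62 [ 0.4378 -0.1215  0.0048]
top gaugegrip 36 [ 0.4551 -0.379   0.0556]
scene blue [345.1084 208.0361] 83 [0.4592 0.1271 0.041 ]
scene blue [240.791  214.6119] 67 [ 0.4389 -0.1231  0.0048]
scene blue [237.9579 239.6211] 95 [ 0.5235 -0.125   0.0121]
scene blue [352.8922 260.1176] 102 [0.6143 0.1338 0.0404]
scene blue [235.4505 271.7117] 111 [ 0.6163 -0.1258  0.0127]
scene gaugegrip 245 [ 0.4638 -0.3564  0.0509]
```

View pics/c.png

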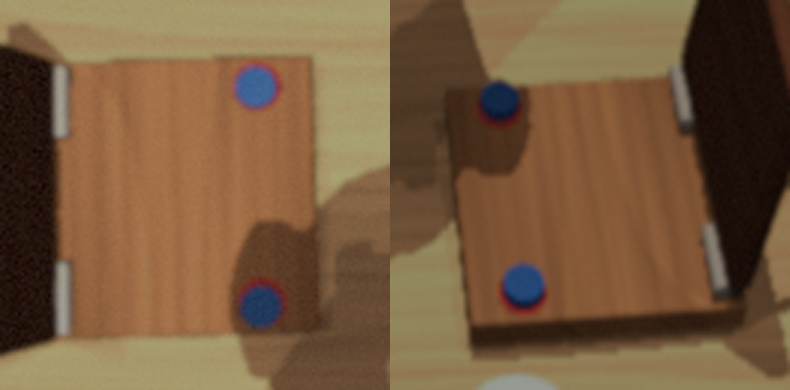

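Both discs sit centred inside their red spots (top crop at (256,86) and (261,305)), and the lid stands open. Next come the spares.

Emit:
step_arm:
  series:
    - [2,-10,-40,0,0,0,0.45]
    - [3,-14.8,-45,0,0,0,0.45]
    - [0,0,-45,0,0,0,0.45]
    - [0,0,-35,0,0,0,0.45]
    - [0,0,-18,0,0,0,0.45]
    - [0,0,-9,0,0,0,0.45]
    - [0,0,0,0,0,0,0.45]
    - [0,0,0,0,0,0,0.8]
    - [0,0,0,0,0,0,1]
    - [0,0,0,0,0,0,1]
    - [0,0,0,0,0,0,1]
    - [0,0,0,0,0,0,1]
    - [0,0,15,0,0,0,1]
    - [0,0,30,0,0,0,1]
    - [5,-15,10,0,0,0,1]
    - [0,0,0,0,0,0,1]

```text
clock: 21.4
tool_pos: [0.5276, -0.1392, 0.0606]
eef_rot: [1.0, 0.014, 0.002, 0.001]
contact_force: [0.9, -0.0, 0.1]
opening: 0.329
finger_force: 25.0
```

Emit:
step_arm:
  series:
    - [3,-25,0,0,0,0,1]
    - [4,-40,0,0,0,0,1]
    - [4,-40,0,0,0,0,1]
    - [4,-31,0,0,0,0,1]
    - [2,-15,0,0,0,0,1]
    - [0,0,-20,0,0,0,1]
    - [0,0,-20,0,0,0,1]
    - [0,0,-8,0,0,0,1]
    - [0,0,-1,0,0,0,1]
    - [0,0,0,0,0,0,1]
    - [0,0,0,0,0,0,0.6]
    - [0,0,0,0,0,0,0.5]
    - [0,0,0,0,0,0,0.5]
    - [0,0,20,0,0,0,0.5]
    - [0,0,40,0,0,0,0.5]
    - [10,30,0,0,0,0,0.5]
    - [20,40,0,0,0,0,0.5]
    - [20,40,0,0,0,0,0.5]
    - [15,35,0,0,0,0,0.5]
    - [0,0,0,0,0,0,0.5]

```text
clock: 23.4
tool_pos: [0.611, -0.1334, 0.0691]
eef_rot: [1.0, 0.021, 0.001, -0.004]
contact_force: [0.3, 0.0, -1.3]
opening: 0.497
finger_force: 0.0
```

Emit:
step_arm:
  series:
    - [3,6.5,-20,0,0,0,0.45]
    - [0,0,-25,0,0,0,0.45]
    - [0,0,-14,0,0,0,0.45]
    - [0,0,-6,0,0,0,0.45]
    - [0,0,0,0,0,0,0.6]
    - [0,0,0,0,0,0,1]
    - [0,0,0,0,0,0,1]
    - [0,0,0,0,0,0,1]
    - [0,0,0,0,0,0,1]
    - [0,0,0,0,0,0,1]
    - [0,0,15,0,0,0,1]
    - [0,0,30,0,0,0,1]
    - [-2,-25,10,0,0,0,1]
    - [-4,-40,0,0,0,0,1]
    - [-5,-40,0,0,0,0,1]
    - [-4,-35,0,0,0,0,1]
    - [-4,-20,0,0,0,0,1]
    - [0,0,0,0,0,0,1]

```text
clock: 25.2
tool_pos: [0.5899, -0.3014, 0.0608]
eef_rot: [1.0, 0.012, -0.0, 0.001]
contact_force: [0.2, -0.2, -1.3]
opening: 0.328
finger_force: 25.0
```

Emit:
step_arm:
  series:
    - [5,8,-15,0,0,0,1]
    - [0,0,-20,0,0,0,1]
    - [0,0,-13,0,0,0,1]
    - [0,0,-2,0,0,0,1]
    - [0,0,0,0,0,0,1]
    - [0,0,0,0,0,0,0.6]
    - [0,0,0,0,0,0,0.5]
    - [0,0,0,0,0,0,0.5]
    - [0,0,20,0,0,0,0.5]
    - [0,0,50,0,0,0,0.5]
    - [-10,25,20,0,0,0,0.5]
    - [-35,40,0,0,0.03,0,0.5]
    - [-35,40,0,0,0.03,0,0.5]
    - [-35,35,0,0,0.04,0,0.5]
    - [-25,20,0,0,0.04,0,0.5]
    - [-10,8,-10,0,0,0,0.5]
    - [0,0,0,0,0,0,0.5]

```text
clock: 26.9
tool_pos: [0.4492, -0.123, 0.0893]
eef_rot: [0.997, 0.016, -0.071, -0.003]
contact_force: [-0.4, -0.6, -0.2]
opening: 0.5
finger_force: 0.0
```

```bash
python3 -c "from h import *;look('d');print(r.get_state()['q'])"
```

```text
26.9 [ 0.4492 -0.123   0.0893] [ 0.9973  0.0162 -0.0715 -0.0027] 0.49974655841585897
top blue [269.8557 228.6598] 97 [0.6128 0.1323 0.0417]
top blue [458.7405 237.2137] 131 [ 0.6004 -0.2843  0.0184]
top blue [460.3719 263.4876] 121 [ 0.5423 -0.2869  0.0187]
top blue [271.5481 301.6538] 104 [0.4567 0.1259 0.041 ]
top gaugegrip 176 [ 0.4571 -0.3573  0.0555]
scene blue [345.1807 207.9398] 83 [0.4582 0.1274 0.0403]
scene blue [240.7188 214.7656] 64 [ 0.4383 -0.1234  0.0036]
scene blue [166.7797 247.1017] 118 [ 0.5441 -0.2852  0.0169]
scene blue [352.9515 260.1165] 103 [0.6139 0.134  0.0399]
scene blue [164.0156 267.9219] 128 [ 0.6041 -0.2835  0.0178]
scene gaugegrip 245 [ 0.4637 -0.3564  0.0513]
[-0.0564  0.8385  0.3635  2.0388 -0.5216  0.4955 -0.8446]
```

Emit:
step_arm:
  series:
    - [-5,0,-20,0,0.02,0,0.45]
    - [-5,0,-28,0,0.02,0,0.45]
    - [0,0,-20,0,0,0,0.45]
    - [0,0,-12,0,0,0,0.45]
    - [0,0,-5,0,0,0,0.45]
    - [0,0,0,0,0,0,0.45]

```text
clock: 27.6
tool_pos: [0.4414, -0.1255, 0.0046]
eef_rot: [0.996, 0.015, -0.09, -0.002]
contact_force: [-0.7, 0.2, 0.9]
opening: 0.546
finger_force: 0.0
```

Emit:
step_arm:
  series:
    - [0,0,-0.5,0,0,0,0.7]
    - [0,0,0,0,0,0,1]
    - [0,0,0,0,0,0,1]
    - [0,0,0,0,0,0,1]
    - [0,0,0,0,0,0,1]
    - [0,0,0,0,0,0,1]

```text
clock: 28.2
tool_pos: [0.4437, -0.1258, 0.0068]
eef_rot: [0.996, 0.015, -0.087, -0.001]
contact_force: [2.7, 0.7, 24.7]
opening: 0.028
finger_force: 12.9
```

Emit:
step_arm:
  series:
    - [0,0,3,0,0,0,0.5]
    - [0,0,10,0,0,0,0.45]
    - [0,0,30,0,0,0,0.45]
    - [0,0,20,0,0,0,0.45]
    - [0,0,0,0,0,0,0.45]

```text
clock: 28.7
tool_pos: [0.442, -0.1253, 0.0694]
eef_rot: [0.996, 0.015, -0.088, -0.001]
contact_force: [0.4, -0.1, -0.9]
opening: 0.457
finger_force: 0.0
```

Run:
```python
from h import *
look('e')
b=cv2.imread("pics/scene_e.png")[150:290,170:330]
cv2.imwrite("pics/e.png",cv2.resize(b,None,fx=4,fy=4,interpolation=2))
```

```text
28.7 [ 0.442  -0.1253  0.0694] [ 0.996   0.0152 -0.0881 -0.0015] 0.4570253096555641
top blue [269.8673 228.7143] 98 [0.6128 0.1323 0.041 ]
top blue [458.6489 237.1756] 131 [ 0.6005 -0.284   0.0188]
top blue [460.2975 263.4711] 121 [ 0.5423 -0.2867  0.0188]
top blue [271.5288 301.6442] 104 [0.4567 0.126  0.0407]
top gaugegrip 206 [ 0.4571 -0.3532  0.0549]
scene blue [345.1429 207.8929] 84 [0.4587 0.1272 0.041 ]
scene blue [240.2206 215.    ] 68 [ 0.439  -0.1246  0.0036]
scene blue [166.8475 247.1356] 118 [ 0.5445 -0.285   0.0173]
scene blue [352.8922 260.1176] 102 [0.6147 0.1337 0.041 ]
scene blue [164.0156 267.9219] 128 [ 0.6041 -0.2835  0.0178]
scene gaugegrip 253 [ 0.4638 -0.3566  0.0509]
```

View pics/e.png

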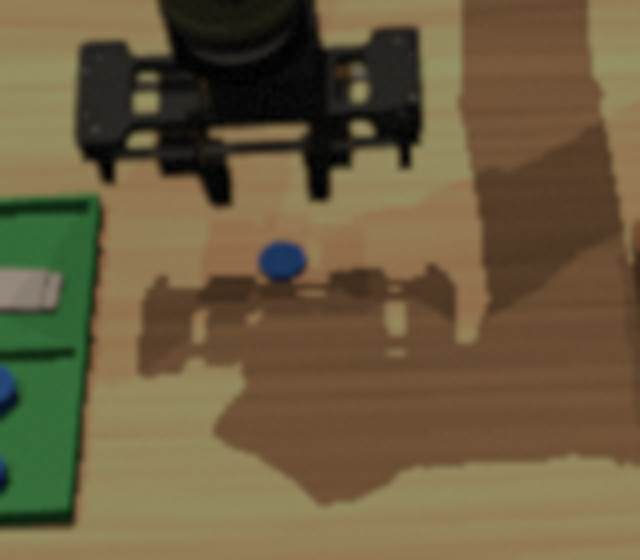

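The 6 mm disc still lies flat at crop (282,260), and the fingers had slid over it. I'll use less tilt, go lower and centre on it.

Emit:
step_arm:
  series:
    - [-1.5,0.5,-15,0,-0.05,0,0.45]
    - [-2,0.3,-20,0,-0.05,0,0.45]
    - [0,0,-16,0,0,0,0.45]
    - [0,0,-10,0,0,0,0.45]
    - [0,0,-5,0,0,0,0.45]
    - [0,0,0,0,0,0,0.45]
    - [0,0,0,0,0,0,0.45]

```text
clock: 29.5
tool_pos: [0.4367, -0.1238, 0.0012]
eef_rot: [0.999, 0.015, -0.041, -0.002]
contact_force: [-2.3, 0.4, 2.0]
opening: 0.551
finger_force: 1.1
```

```bash
python3 -c "
from h import *
s=r.get_state();print(s['q'],s['contact_force'])"
```

```text
[ 0.09289523  0.96807952  0.12127208  2.13872127 -0.63901611  0.14827895
 -0.73684057] [-2.29561158  0.3673277   1.9860231 ]
```

Emit:
step_arm:
  series:
    - [1,0,0.8,0,0,0,0.6]
    - [0,0,0,0,0,0,0.65]
    - [0,0,0,0,0,0,0.75]
    - [0,0,0,0,0,0,1]
    - [0,0,0,0,0,0,1]
    - [0,0,0,0,0,0,1]
    - [0,0,0,0,0,0,1]
  force: 20

```text
clock: 30.2
tool_pos: [0.4385, -0.1241, 0.002]
eef_rot: [0.999, 0.015, -0.04, -0.001]
contact_force: [-0.3, -0.0, -0.3]
opening: 0.325
finger_force: 20.0
```

Emit:
step_arm:
  series:
    - [0,0,10,0,0,0,1]
    - [0,0,25,0,0,0,1]
    - [0,0,35,0,0,0,1]
    - [15,-30,0,0,-0.03,0,1]
    - [22,-42,0,0,-0.03,0,1]
    - [22,-42,0,0,-0.02,0,1]
    - [22,-42,0,0,0,0,1]
    - [22,-42,0,0,0,0,1]
    - [18,-30,0,0,0,0,1]
    - [10,-13,0,0,0,0,1]
    - [0,0,0,0,0,0,1]
    - [0,0,0,0,0,0,1]

```text
clock: 31.4
tool_pos: [0.5687, -0.3639, 0.072]
eef_rot: [1.0, 0.015, -0.001, -0.001]
contact_force: [-0.2, 0.6, 0.7]
opening: 0.324
finger_force: 20.0
```

Emit:
step_arm:
  series:
    - [0,0,-25,0,0,0,1]
    - [0,0,-25,0,0,0,1]
    - [0,0,-10,0,0,0,1]
    - [0,0,-3,0,0,0,1]
    - [0,0,0,0,0,0,1]
    - [0,0,0,0,0,0,0.6]
    - [0,0,0,0,0,0,0.55]
    - [0,0,0,0,0,0,0.55]
    - [0,0,15,0,0,0,0.55]
    - [0,0,40,0,0,0,0.6]
    - [0,0,45,0,0,0,0.6]
    - [0,30,45,0,0,0,0.6]
    - [0,40,45,0,0,0,0.6]
    - [-5,45,45,0,0,0,0.6]
    - [-5,45,45,0,0,0,0.6]
    - [-5,45,30,0,0,0,0.6]
    - [-5,45,20,0,0,0,0.6]
    - [-5,45,0,0,0,0,0.6]
    - [-5,45,0,0,0,0,0.6]
    - [-5,45,0,0,0,0,0.6]

```text
clock: 33.4
tool_pos: [0.5366, -0.0106, 0.3076]
eef_rot: [1.0, 0.015, 0.001, -0.001]
contact_force: [0.6, 0.2, -0.4]
opening: 0.406
finger_force: 0.0
```

Emit:
step_arm:
  series:
    - [0,45,0,0,0,0,0.6]
    - [0,45,0,0,0,0,0.6]
    - [0,45,0,0,0,0,0.6]
    - [0,45,0,0,0,0,0.6]
    - [0,45,0,0,0,0,0.6]
    - [0,40,0,-0.05,0,0,0.6]
    - [0,30,0,-0.1,0,0,0.6]
    - [0,20,0,-0.1,0,0,0.6]
    - [0,10,0,-0.1,0,0,0.6]
    - [0,0,0,-0.1,0,0,0.6]
    - [0,0,0,-0.05,0,0,0.6]
    - [0,0,0,0,0,0,0.6]

```text
clock: 34.6
tool_pos: [0.5362, 0.3151, 0.3052]
eef_rot: [0.969, 0.017, -0.004, 0.247]
contact_force: [0.5, 0.5, -0.2]
opening: 0.396
finger_force: 0.0
```

Run:
```python
from h import *
look('f'); s=r.get_state(); print(s['q'])
n="scene"; im=cv2.imread("pics/scene_f.png"); d=r.snapshot(n)[1]
C=cloud(n,d); s=C.reshape(-1,3); m=(s[:,0]>.44)&(s[:,0]<.63)&(s[:,1]>.26)&(s[:,1]<.36)&(s[:,2]>.19)&(s[:,2]<.24); print("lid top edge",m.sum(),s[m].mean(0),np.percentile(s[m],[2,98],axis=0))
cv2.imwrite("pics/f.png",cv2.resize(im[100:290,300:500],None,fx=3,fy=3,interpolation=2))
```

```text
34.6 [0.5362 0.3151 0.3052] [ 0.9689  0.0169 -0.0038  0.2469] 0.3956972715728976
top blue [269.9  228.61] 100 [0.6129 0.1322 0.0418]
top blue [458.7    237.1846] 130 [ 0.6005 -0.2842  0.0184]
top blue [494.124  252.2397] 121 [ 0.5682 -0.3658  0.0105]
top blue [459.8712 263.9773] 132 [ 0.5412 -0.286   0.0181]
top blue [271.5596 301.6055] 109 [0.4568 0.1259 0.0414]
top gaugegrip 205 [ 0.4572 -0.3531  0.0548]
scene blue [345.1807 207.9398] 83 [0.4582 0.1274 0.0402]
scene blue [166.8475 247.1356] 118 [ 0.5449 -0.2848  0.0177]
scene blue [130.6887 258.7736] 106 [ 0.5693 -0.3644  0.0096]
scene blue [352.8922 260.1176] 102 [0.6151 0.1337 0.0415]
scene blue [164.    267.874] 127 [ 0.6036 -0.2837  0.0173]
scene gaugegrip 249 [ 0.464  -0.3566  0.0504]
[-1.0901  0.8937  0.7402  1.2522 -0.1218  1.4097 -2.0025]
lid top edge 1003 [0.545  0.2951 0.2116] [[0.4451 0.2844 0.1906]
 [0.6293 0.3166 0.2216]]
```

View pics/f.png

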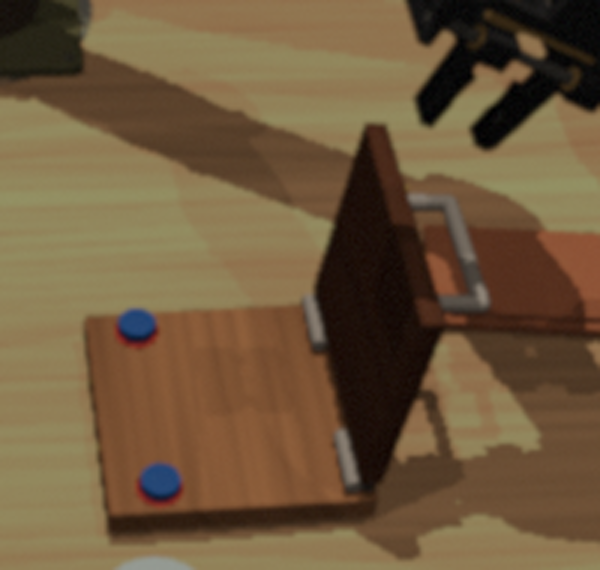

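Both discs remain on their spots at crop (137,325) and (160,482). The lid leans back with its bar at (470,255). I'll re-grip the bar.

Emit:
step_arm:
  series:
    - [-3,25,0,0,0,0,0.7]
    - [-3,44,0,0,0,0,0.7]
    - [0,0,-35,0,0,0,0.7]
    - [0,0,-35,0,0,0,0.7]
    - [0,0,0,0,0,0,0.7]
    - [0,0,0,0,0,0,0.7]

```text
clock: 35.35
tool_pos: [0.5317, 0.3806, 0.2376]
eef_rot: [0.969, 0.014, -0.004, 0.247]
contact_force: [0.2, 0.2, 0.2]
opening: 0.304
finger_force: 0.0
```

Emit:
step_arm:
  series:
    - [0,-8,-16,0,0,0,0.7]
    - [0,-9,-18,0,0,0,0.7]
    - [0,-9,-18,0,0,0,0.7]
    - [0,-8.5,-16,0,0,0,0.7]
    - [0,0,-4.5,0,0,0,0.7]
    - [0,0,0,0,0,0,0.7]
    - [0,0,0,0,0,0,1]
    - [0,0,0,0,0,0,1]
    - [0,0,0,0,0,0,1]
    - [0,0,0,0,0,0,1]
  force: 20

```text
clock: 36.35
tool_pos: [0.532, 0.3477, 0.1651]
eef_rot: [0.969, 0.015, -0.003, 0.246]
contact_force: [-0.4, 0.5, 7.3]
opening: 0.126
finger_force: 20.0
```

Run:
```python
from h import *
np.set_printoptions(precision=1,suppress=True,linewidth=200)
s=r.get_state(); p0=s['tool_pos']; a=R.from_quat(s['eef_rot']).as_matrix()[:,2]
g=p0+.019*-a; h=W(.085,0,.041); f=-(g-h)[:2]@X; th=np.arctan2(g[2]-h[2],f)-np.arctan2(63,148); print("grasp",g*1000,"rad",np.hypot(f,g[2]-h[2])*1000,"theta",th,s['opening'],s['contact_force'])
N=36; t=np.linspace(0,1,N+1); T=th+(0.03-th)*t; ph=.51*(1-t)
L=np.hypot(f,g[2]-h[2])
def tc(th,ph):
    a=np.arctan2(63,148)+th; return W(.085-L*np.cos(a),0,.041+L*np.sin(a))+.019*np.array([*(-X*np.sin(ph)),-np.cos(ph)])
p=np.array([tc(a,b) for a,b in zip(T,ph)])*1000; print(p[0],p[18],p[-1]); print(np.round(np.diff(p,axis=0),1).tolist())
```

```text
grasp [531.9 356.7 181.8] rad 165.90836103079613 theta 1.7254003347846922 0.12570311743075144 [-0.4  0.5  7.3]
[528.3 347.3 165.2] [533.  216.6 181.6] [536.6 118.4  91.5]
[[0.2, -6.5, 3.8], [0.2, -6.7, 3.5], [0.2, -6.8, 3.2], [0.3, -7.0, 2.9], [0.3, -7.1, 2.5], [0.3, -7.2, 2.2], [0.3, -7.3, 1.8], [0.3, -7.4, 1.5], [0.3, -7.5, 1.1], [0.3, -7.5, 0.8], [0.3, -7.5, 0.4], [0.3, -7.6, 0.0], [0.3, -7.5, -0.3], [0.3, -7.5, -0.7], [0.3, -7.5, -1.1], [0.3, -7.4, -1.4], [0.3, -7.4, -1.8], [0.3, -7.3, -2.1], [0.3, -7.2, -2.5], [0.3, -7.0, -2.8], [0.2, -6.9, -3.2], [0.2, -6.7, -3.5], [0.2, -6.6, -3.8], [0.2, -6.4, -4.1], [0.2, -6.2, -4.4], [0.2, -6.0, -4.7], [0.2, -5.8, -5.0], [0.2, -5.5, -5.3], [0.2, -5.3, -5.6], [0.2, -5.0, -5.8], [0.2, -4.7, -6.0], [0.2, -4.4, -6.3], [0.1, -4.1, -6.5], [0.1, -3.8, -6.7], [0.1, -3.5, -6.9], [0.1, -3.2, -7.0]]
```

Emit:
step_arm:
  series:
    - [0.2,-6.5,3.8,0.0142,0.0005,0,1]
    - [0.2,-6.7,3.5,0.0142,0.0005,0,1]
    - [0.2,-6.8,3.2,0.0142,0.0005,0,1]
    - [0.3,-7.0,2.9,0.0142,0.0005,0,1]
    - [0.3,-7.1,2.5,0.0142,0.0005,0,1]
    - [0.3,-7.2,2.2,0.0142,0.0005,0,1]
    - [0.3,-7.3,1.8,0.0142,0.0005,0,1]
    - [0.3,-7.4,1.5,0.0142,0.0005,0,1]
    - [0.3,-7.5,1.1,0.0142,0.0005,0,1]
    - [0.3,-7.5,0.8,0.0142,0.0005,0,1]
    - [0.3,-7.5,0.4,0.0142,0.0005,0,1]
    - [0.3,-7.6,0.0,0.0142,0.0005,0,1]
    - [0.3,-7.5,-0.3,0.0142,0.0005,0,1]
    - [0.3,-7.5,-0.7,0.0142,0.0005,0,1]
    - [0.3,-7.5,-1.1,0.0142,0.0005,0,1]
    - [0.3,-7.4,-1.4,0.0142,0.0005,0,1]
    - [0.3,-7.4,-1.8,0.0142,0.0005,0,1]
    - [0.3,-7.3,-2.1,0.0142,0.0005,0,1]

```text
clock: 38.15
tool_pos: [0.5364, 0.2156, 0.1796]
eef_rot: [0.993, 0.016, -0.006, 0.121]
contact_force: [4.9, 1.8, -3.0]
opening: 0.125
finger_force: 20.0
```

Emit:
step_arm:
  series:
    - [0.3,-7.2,-2.5,0.0142,0.0005,0,1]
    - [0.3,-7.0,-2.8,0.0142,0.0005,0,1]
    - [0.2,-6.9,-3.2,0.0142,0.0005,0,1]
    - [0.2,-6.7,-3.5,0.0142,0.0005,0,1]
    - [0.2,-6.6,-3.8,0.0142,0.0005,0,1]
    - [0.2,-6.4,-4.1,0.0142,0.0005,0,1]
    - [0.2,-6.2,-4.4,0.0142,0.0005,0,1]
    - [0.2,-6.0,-4.7,0.0142,0.0005,0,1]
    - [0.2,-5.8,-5.0,0.0142,0.0005,0,1]
    - [0.2,-5.5,-5.3,0.0142,0.0005,0,1]
    - [0.2,-5.3,-5.6,0.0142,0.0005,0,1]
    - [0.2,-5.0,-5.8,0.0142,0.0005,0,1]
    - [0.2,-4.7,-6.0,0.0142,0.0005,0,1]
    - [0.2,-4.4,-6.3,0.0142,0.0005,0,1]
    - [0.1,-4.1,-6.5,0.0142,0.0005,0,1]
    - [0.1,-3.8,-6.7,0.0142,0.0005,0,1]
    - [0,0,0,0,0,0,1]

```text
clock: 39.85
tool_pos: [0.54, 0.1268, 0.1026]
eef_rot: [1.0, 0.018, -0.008, 0.006]
contact_force: [7.2, 6.2, -7.5]
opening: 0.128
finger_force: 20.0
```

Run:
```python
from h import *
np.set_printoptions(precision=3,suppress=True)
s=r.get_state(); p0=s['tool_pos']; a=R.from_quat(s['eef_rot']).as_matrix()[:,2]
g=p0+.019*-a; h=W(.085,0,.041); f=-(g-h)[:2]@X; th=np.arctan2(g[2]-h[2],f)-np.arctan2(63,148); print("tcp",p0,"grasp",g,"rad",np.hypot(f,g[2]-h[2])*1000,"theta",th,s['opening'],s['contact_force'])
```

```text
tcp [0.54  0.127 0.103] grasp [0.54  0.127 0.122] rad 163.4467095109076 theta 0.11332833111851359 0.12786123154914925 [ 7.206  6.198 -7.55 ]
```

Emit:
step_arm:
  series:
    - [0,-3.5,-6.9,0.01,0,0,1]
    - [0,-2.8,-6,0,0,0,1]
    - [0,-1,-2,0,0,0,1]
    - [0,0,0,0,0,0,1]
    - [0,0,0,0,0,0,0.8]
    - [0,0,0,0,0,0,0.7]
    - [0,0,0,0,0,0,0.6]
    - [0,0,0,0,0,0,0.5]
    - [0,0,0,0,0,0,0.5]
    - [0,0,20,0,0,0,0.5]
    - [0,0,40,0,0,0,0.5]
    - [0,0,45,0,0,0,0.5]
    - [0,0,45,0,0,0,0.5]
    - [0,-40,10,0,0,0.1,0.5]
    - [-5,-45,0,0,0,0.15,0.5]
    - [-5,-45,0,0,0,0.15,0.5]
    - [-5,-45,0,0,0,0.15,0.5]
    - [-10,-45,0,0,0,0.15,0.5]
    - [-10,-45,0,0,0,0.15,0.5]
    - [-10,-45,0,0,0,0.15,0.5]

```text
clock: 41.85
tool_pos: [0.4931, -0.1942, 0.2485]
eef_rot: [0.868, 0.497, -0.006, 0.006]
contact_force: [0.8, -1.0, -0.1]
opening: 0.503
finger_force: 0.0
```

Run:
```python
from h import *
look('g'); s=r.get_state(); print(s['q'])
n="scene"; im=cv2.imread("pics/scene_g.png"); d=r.snapshot(n)[1]; C=cloud(n,d).reshape(-1,3)
rel=C[:,:2]-O; px=rel@X; py=rel@Y
for a,b in((-.09,-.08),(-.04,-.03),(0,.01),(.03,.04)):
    m=(px>a)&(px<b)&(abs(py)<.09)&(C[:,2]>.04)&(C[:,2]<.08); q=C[m]; print(a,m.sum(),np.median(q[:,2]))
m=(px>-.08)&(px<-.045)&(abs(py)<.04)&(C[:,2]>.08); print("bar",m.sum(),np.median(px[m]),np.percentile(C[m][:,2],[50,90]))
b=cv2.imread("pics/top_g.png")[200:330,185:315]
cv2.imwrite("pics/g.png",np.hstack([cv2.resize(im[180:290,310:440],(400,340),interpolation=2),cv2.resize(b,(340,340),interpolation=2)]))
```

```text
41.85 [ 0.4931 -0.1942  0.2485] [ 0.8675  0.4973 -0.0063  0.006 ] 0.5032665643205706
top blue [458.75   237.2652] 132 [ 0.6003 -0.2842  0.0189]
top blue [491.8667 255.2333] 30 [ 0.5615 -0.3612  0.009 ]
top blue [456.0476 263.7857] 42 [ 0.5417 -0.2805  0.009 ]
scene blue [166.812  246.9915] 117 [ 0.5442 -0.285   0.0175]
scene blue [130.7383 258.7944] 107 [ 0.5694 -0.3643  0.0096]
scene blue [164.    267.784] 125 [ 0.6036 -0.2837  0.0176]
scene gaugegrip 251 [ 0.4635 -0.3571  0.0511]
[ 0.2403  0.5498  0.0788  1.85   -0.0275  0.7431 -0.2204]
-0.09 273 0.059699105692446075
-0.04 270 0.05964632070954129
0 268 0.05965752521510309
0.03 266 0.06035234831288944
bar 149 -0.06264856135583985 [0.1084 0.1108]
```

View pics/g.png

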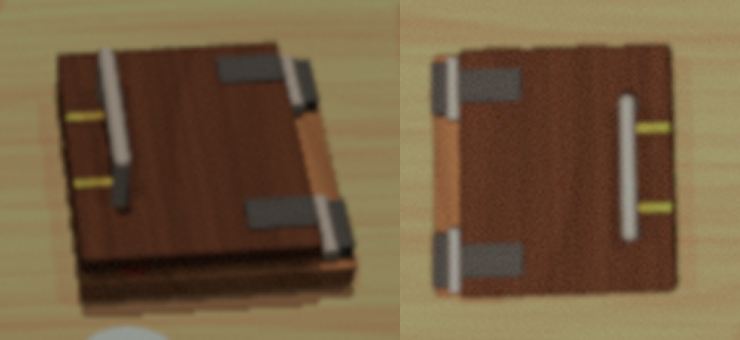

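The press is shut level, with the lid top at 59.7 mm, so it is on the 10 mm discs. The yellow marks in the top crop are at (655,127) and (655,207). Next is the gauge.

Emit:
step_arm:
  series:
    - [-6,-30,-20,0.0167,-0.005,0.1,0.5]
    - [-9,-40,-30,0,0,0.12,0.5]
    - [-9,-40,-30,0,0,0.12,0.5]
    - [-7,-36,-30,0,0,0.1,0.5]
    - [-5,-20,-18,0,0,0.045,0.5]
    - [0,0,0,0,0,0,0.5]
    - [0,0,0,0,0,0,0.5]

```text
clock: 42.7
tool_pos: [0.4595, -0.355, 0.1216]
eef_rot: [0.725, 0.689, 0.001, -0.0]
contact_force: [0.9, 1.1, 0.3]
opening: 0.498
finger_force: 0.0
```

Run:
```python
from h import *
look('h'); s=r.get_state(); m=R.from_quat(s['eef_rot']).as_matrix(); print(np.arctan2(m[1,0],m[0,0]),m[:,2],s['q'])
im,_=r.snapshot("scene"); cv2.imwrite("pics/h.png",cv2.resize(im[160:300,70:260],None,fx=4,fy=4,interpolation=2))
```

```text
42.7 [ 0.4595 -0.355   0.1216] [ 0.7249  0.6888  0.0015 -0.0004] 0.4977954432482098
top blue [458.8284 237.2612] 134 [ 0.6002 -0.2841  0.0195]
top blue [493.7719 252.2456] 114 [ 0.5682 -0.365   0.0105]
top blue [459.8832 264.    ] 137 [ 0.5411 -0.286   0.0182]
top gaugegrip 193 [ 0.457  -0.3534  0.0549]
scene blue [166.8525 246.8525] 122 [ 0.5442 -0.2848  0.018 ]
scene blue [130.8598 258.9439] 107 [ 0.5697 -0.364   0.0094]
scene blue [163.848 267.56 ] 125 [ 0.6026 -0.2843  0.0171]
scene gaugegrip 240 [ 0.4642 -0.3568  0.0506]
1.5225781170778303 [ 0.0038  0.0014 -1.    ] [ 0.6398  0.7893 -0.1058  1.8038  0.137   0.5531  0.4003]
```

View pics/h.png

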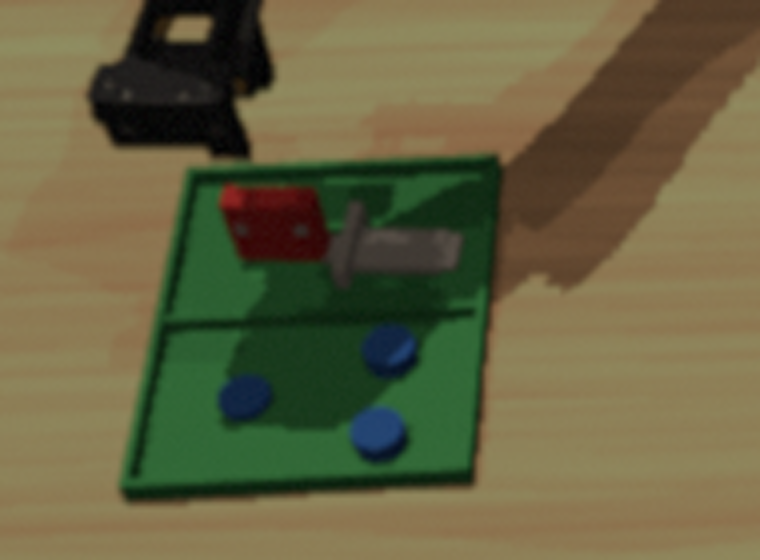

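The gauge has not moved (red grip at (275,225)) and the three spares are in the +x compartment. I'll go down and pinch it.

Emit:
step_arm:
  series:
    - [-1,-3,-25,0,0,0,0.5]
    - [-1,-2,-35,0,0,0,0.5]
    - [0,0,-25,0,0,0,0.5]
    - [0,0,-12,0,0,0,0.5]
    - [0,0,-4,0,0,0,0.5]
    - [0,0,0,0,0,0,0.7]
    - [0,0,0,0,0,0,1]
    - [0,0,0,0,0,0,1]
    - [0,0,0,0,0,0,1]
    - [0,0,0,0,0,0,1]
  force: 40

```text
clock: 43.85
tool_pos: [0.4568, -0.3625, 0.0218]
eef_rot: [0.725, 0.689, 0.001, 0.001]
contact_force: [-1.1, 0.8, 6.2]
opening: 0.203
finger_force: 40.0
```

Emit:
step_arm:
  series:
    - [0,0,10,0,0,0,1]
    - [0,0,25,0,0,0,1]
    - [0,0,35,0,0,0,1]
    - [3,20,10,0,0,0.01,1]
    - [7,40,0,0,0,0.01,1]
    - [7,42,0,0,0,0.01,1]
    - [7,42,0,0,0,0.01,1]
    - [7,42,0,0,0,0.01,1]
    - [7,42,0,0,0,0.01,1]
    - [7,38,0,0,0,0.01,1]
    - [6,25,0,0,0,0.0142,1]
    - [3,13,-20,0,0,0,1]
    - [0,0,0,0,0,0,1]
    - [0,0,0,0,0,0,1]

```text
clock: 45.25
tool_pos: [0.5102, -0.0587, 0.081]
eef_rot: [0.695, 0.719, 0.0, 0.0]
contact_force: [-0.0, 0.2, -1.1]
opening: 0.2
finger_force: 40.0
```

Run:
```python
from h import *
look('i'); s=r.get_state(); m=R.from_quat(s['eef_rot']).as_matrix(); print(np.arctan2(m[1,0],m[0,0]),m[:,2],s['q'])
a=cv2.imread("pics/top_i.png")[195:325,270:400];b=cv2.imread("pics/scene_i.png")[170:280,250:380]
print(proj("top",[.51,-.05,.06]))
cv2.imwrite("pics/i.png",np.hstack([cv2.resize(a,(390,390),interpolation=2),cv2.resize(b,(390,330),interpolation=2).repeat(1,0) if 0 else cv2.copyMakeBorder(cv2.resize(b,(390,330),interpolation=2),0,60,0,0,0)]))
```

```text
45.25 [ 0.5102 -0.0587  0.081 ] [0.6953 0.7187 0.0004 0.0003] 0.20037888310807245
top blue [458.7176 237.229 ] 131 [ 0.6004 -0.2842  0.0185]
top blue [494.0917 252.2   ] 120 [ 0.5683 -0.3657  0.0105]
top blue [459.8881 263.8955] 134 [ 0.5413 -0.2857  0.0189]
top gaugegrip 14 [ 0.5115 -0.0307  0.1133]
scene blue [166.7607 247.0598] 117 [ 0.5445 -0.2851  0.0176]
scene blue [130.6887 258.7736] 106 [ 0.5688 -0.3647  0.0089]
scene blue [163.9431 267.6992] 123 [ 0.6033 -0.2839  0.0175]
scene gaugegrip 1 [-0.3725 -0.3103  0.1097]
1.601848086777744 [ 0.0022 -0.0003 -1.    ] [ 0.0375  0.8074 -0.0176  2.0268  0.0431  0.3054  0.0153]
(np.float64(354.9727895983677), np.float64(277.45371327326313))
```

View pics/i.png

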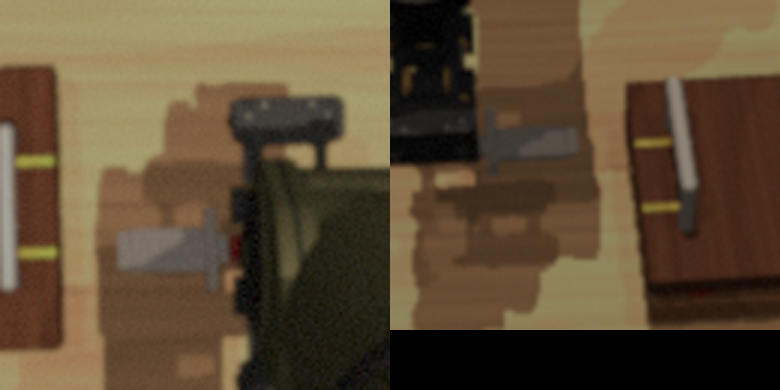

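The blade lies level ahead of the gripper, with its tip at (118,248) in the top crop and (578,140) in the scene crop. The left yellow mark's front end is at (57,253).

Run:
```python
from h import *
np.set_printoptions(precision=4,suppress=True)
def A(a,b): return 270+(a+.5)/3-.5,195+(b+.5)/3-.5
for z in(.066,.0675): print("tip",ray("top",*A(118,248),z),"sh up",ray("top",*A(211,208),z+.01),"sh lo",ray("top",*A(211,290),z+.01),"bladeroot mid",ray("top",*A(204,249.5),z))
print("mark",ray("top",*A(57,253),.060),"markR",ray("top",*A(57,160),.060),"front corners",ray("top",*A(52,68),.060),ray("top",*A(61,348),.060))
def B(a,b): return 250+(a-390+.5)/3-.5,170+(b+.5)/3-.5
print("scene tip",ray("scene",*B(578,140),.0665),"mark",ray("scene",*B(634,144),.06),"markR",ray("scene",*B(641,210),.06))
d=r.snapshot("scene")[1]; C=cloud("scene",d)
v0,u0=np.array(B(545,143))[::-1].round().astype(int); print("blade pts",np.median(C[v0-2:v0+3,u0-4:u0+5].reshape(-1,3),0))
q=C.reshape(-1,3); m=(q[:,1]>-.01)&(q[:,1]<.06)&(abs(q[:,0]-.51)<.04)&(q[:,2]>.045)&(q[:,2]<.09); q=q[m]; print(len(q),q.min(0),q.max(0)); 
for a in np.arange(-.005,.05,.01):
    s=q[(q[:,1]>a)&(q[:,1]<a+.01)]; print(round(a,3),len(s),np.median(s,0) if len(s) else '')
print(W(-.095,.032,.037),W(-.095,-.032,.037))
```

```text
tip [0.5094 0.0466 0.066 ] sh up [ 0.5377 -0.0173  0.076 ] sh lo [ 0.4815 -0.0176  0.076 ] bladeroot mid [ 0.509  -0.0133  0.066 ]
tip [0.5095 0.0466 0.0675] sh up [ 0.5376 -0.0172  0.0775] sh lo [ 0.4816 -0.0175  0.0775] bladeroot mid [ 0.509  -0.0132  0.0675]
mark [0.5055 0.0892 0.06  ] markR [0.5705 0.0902 0.06  ] front corners [0.6356 0.0946 0.06  ] [0.4398 0.0855 0.06  ]
scene tip [0.5057 0.0483 0.0665] mark [0.5054 0.0909 0.06  ] markR [0.5708 0.0927 0.06  ]
blade pts [0.5108 0.0225 0.0704]
280 [ 0.4926 -0.0094  0.0605] [0.5279 0.0455 0.0751]
-0.005 55 [ 0.5125 -0.0002  0.0701]
0.005 47 [0.5108 0.0109 0.0695]
0.015 58 [0.5125 0.0201 0.0699]
0.025 49 [0.5124 0.0296 0.0696]
0.035 43 [0.5116 0.0403 0.0697]
0.045 5 [0.5032 0.0453 0.0684]
[0.5056 0.0879 0.037 ] [0.5696 0.0902 0.037 ]
```

Emit:
step_arm:
  series:
    - [0,0,-12,0,0,0.02,1]
    - [0,0,-12,0,0,0,1]
    - [0,0,-6.2,0,0,0,1]
    - [0,0,0,0,0,0,1]
    - [-0.5,13,0,0,0,0,1]
    - [-0.5,13,0,0,0,0,1]
    - [0,0,0,0,0,0,1]
    - [0,0,0,0,0,0,1]

```text
clock: 46.2
tool_pos: [0.5098, -0.031, 0.0508]
eef_rot: [0.687, 0.726, 0.001, 0.0]
contact_force: [0.7, 0.4, -0.5]
opening: 0.198
finger_force: 40.0
```

Run:
```python
from h import *
np.set_printoptions(precision=4,suppress=True)
s=r.get_state(); m=R.from_quat(s['eef_rot']).as_matrix(); print(s['tool_pos'],np.arctan2(m[1,0],m[0,0]),m[:,2],s['contact_force'])
for n in("scene","top"):
    im,d=r.snapshot(n); C=cloud(n,d); q=C.reshape(-1,3)
    m=(q[:,1]>.015)&(q[:,1]<.074)&(abs(q[:,0]-.508)<.03)&(q[:,2]>.03)&(q[:,2]<.055); q=q[m]; print(n,len(q),q[:,1].max())
    for a in np.arange(.015,.074,.01):
        t=q[(q[:,1]>a)&(q[:,1]<a+.01)]
        if len(t)>4: print(round(a,3),len(t),(np.percentile(t[:,0],3)+np.percentile(t[:,0],97))/2,np.median(t[:,2]))
```

```text
[ 0.5098 -0.031   0.0508] 1.6262204885186577 [ 0.0023  0.0011 -1.    ] [ 0.6906  0.4353 -0.459 ]
scene 288 0.07344023300707925
0.015 51 0.5090838885416564 0.03964103520658857
0.025 47 0.5080311693945914 0.03900206780045523
0.035 54 0.508245793017573 0.03920946077296927
0.045 49 0.5067988118101212 0.03909514898325894
0.055 46 0.5058300892455658 0.03978541031276517
0.065 41 0.5050663314062361 0.03780092456291628
top 376 0.07261193860597462
0.015 60 0.5134508856952151 0.04006523684546387
0.025 69 0.508869999597021 0.03967793291956967
0.035 72 0.5087400157692736 0.03983150833538429
0.045 56 0.5065295140743445 0.04013021082738466
0.055 70 0.5064395694518405 0.04000661076563777
0.065 49 0.5063290406675132 0.03875131765855222
```

Emit:
step_arm:
  series:
    - [-1.5,0,0,0,0,-0.02,1]
    - [0,0,0,0,0,0,1]
    - [-0.4,10,0,0,0,0,1]
    - [-0.4,10,0,0,0,0,1]
    - [-0.4,10,0,0,0,0,1]
    - [0,0,0,0,0,0,1]

```text
clock: 46.9
tool_pos: [0.5069, 0.0009, 0.0505]
eef_rot: [0.694, 0.72, 0.002, -0.0]
contact_force: [-0.3, 0.1, -1.4]
opening: 0.197
finger_force: 40.0
```

Emit:
step_arm:
  series:
    - [-0.4,10,0,0,0,0,1]
    - [-0.4,10,0,0,0,0,1]
    - [-0.4,10,0,0,0,0,1]
    - [-0.2,6,0,0,0,0,1]
    - [0,3,0,0,0,0,1]
    - [0,0,0,0,0,0,1]

```text
clock: 47.5
tool_pos: [0.5056, 0.0375, 0.0505]
eef_rot: [0.695, 0.719, 0.001, 0.0]
contact_force: [0.3, 0.1, -1.5]
opening: 0.2
finger_force: 40.0
```

Emit:
step_arm:
  series:
    - [0,2,0,0,0,0,1]
    - [0,1.5,0,0,0,0,1]
    - [0,1,0,0,0,0,1]
    - [0,1,0,0,0,0,1]
    - [0,0,0,0,0,0,1]

```text
clock: 48.0
tool_pos: [0.5056, 0.0425, 0.0505]
eef_rot: [0.695, 0.719, 0.001, 0.0]
contact_force: [0.3, 0.8, -0.3]
opening: 0.203
finger_force: 40.0
```

Emit:
step_arm:
  series:
    - [0,1,0,0,0,0,1]
    - [0,1,0,0,0,0,1]
    - [0,0,0,0,0,0,1]

```text
clock: 48.3
tool_pos: [0.5056, 0.0429, 0.0506]
eef_rot: [0.696, 0.718, 0.0, 0.001]
contact_force: [0.2, -5.1, -0.3]
opening: 0.199
finger_force: 40.0
```

Emit:
step_arm:
  series:
    - [0,1,0,0,0,0,1]
    - [0,0,0,0,0,0,1]

```text
clock: 48.5
tool_pos: [0.5056, 0.043, 0.0507]
eef_rot: [0.696, 0.718, -0.0, 0.001]
contact_force: [0.6, -7.8, 0.3]
opening: 0.199
finger_force: 40.0
```

The push force rose to about 8 N with no further travel, so the shoulder is against the lid. I'll hold briefly, draw it out, shift 64 mm right and re-approach.

Emit:
step_arm:
  series:
    - [0,0.5,0,0,0,0,1]
    - [0,0,0,0,0,0,1]
    - [0,0,0,0,0,0,1]
    - [0,-4,0,0,0,0,1]
    - [0.4,-12,0,0,0,0,1]
    - [0.6,-15,0,0,0,0,1]
    - [0.7,-20,0,0,0,0,1]
    - [0.7,-20,0,0,0,0,1]
    - [0.7,-20,0,0,0,0,1]
    - [0.4,-12,0,0,0,0,1]
    - [0,0,0,0,0,0,1]
    - [15,0.5,0,0,0,0,1]
    - [25,0.9,0,0,0,0,1]
    - [17,0.6,0,0,0,0,1]
    - [7,0.3,0,0,0,0,1]
    - [0,0,0,0,0,0,1]
    - [0,0,0,0,0,0,1]

```text
clock: 50.2
tool_pos: [0.5716, -0.0542, 0.0502]
eef_rot: [0.695, 0.719, 0.0, -0.001]
contact_force: [1.0, 1.0, -1.2]
opening: 0.201
finger_force: 40.0
```

Run:
```python
from h import *
np.set_printoptions(precision=4,suppress=True)
s=r.get_state(); m=R.from_quat(s['eef_rot']).as_matrix(); print(s['tool_pos'],np.arctan2(m[1,0],m[0,0]),m[:,2],s['contact_force'],s['opening'])
x=s['tool_pos'][0]
for n in("scene","top"):
    im,d=r.snapshot(n); cv2.imwrite(f"pics/{n}_j.png",im); C=cloud(n,d); q=C.reshape(-1,3)
    m=(q[:,1]>-.015)&(q[:,1]<.074)&(abs(q[:,0]-x)<.03)&(q[:,2]>.03)&(q[:,2]<.055); q=q[m]; print(n,len(q),q[:,1].max())
    for a in np.arange(-.015,.074,.01):
        t=q[(q[:,1]>a)&(q[:,1]<a+.01)]
        if len(t)>4: print(round(a,3),len(t),(np.percentile(t[:,0],3)+np.percentile(t[:,0],97))/2,np.median(t[:,2]))
    p=C.reshape(-1,3); rel=p[:,:2]-O; px=rel@X; py=rel@Y
    for a,b in((-.09,-.08),(-.03,-.02),(.03,.04)):
        k=(px>a)&(px<b)&(abs(py)<.09)&(p[:,2]>.04)&(p[:,2]<.08); print("lid z",np.median(p[k][:,2]))
```

```text
[ 0.5716 -0.0542  0.0502] 1.6049365299513847 [-0.0004  0.0012 -1.    ] [ 1.0417  1.0202 -1.1762] 0.20070598318290028
scene 395 0.051785041298238285
-0.015 99 0.5740596838894476 0.048006925101281794
-0.005 52 0.5714503962471715 0.03842096699171238
0.005 55 0.5717146567922308 0.0388289691888275
0.015 51 0.5711385751588628 0.03833065381266465
0.025 58 0.5697680943053485 0.038697832950847055
0.035 47 0.570201942848966 0.03861395411546242
0.045 33 0.5706226617173814 0.03725426701132517
lid z 0.05961850989027956
lid z 0.05964169612537501
lid z 0.06050646053551323
top 474 0.05183028829205137
-0.015 114 0.5721536628949506 0.048983414586467655
-0.005 70 0.5714048163744088 0.03975938610101232
0.005 60 0.5713130541519159 0.03962145265884376
0.015 66 0.5712121601827658 0.03936811609717311
0.025 70 0.5711177947288035 0.039798164791535195
0.035 56 0.5709835302456274 0.03992128956942931
0.045 38 0.5688749985452359 0.03820501125738618
lid z 0.06020090797806521
lid z 0.06018692420970184
lid z 0.0605118287279911
```

Emit:
step_arm:
  series:
    - [-0.4,11,0.4,0,0,0,1]
    - [-0.5,14,0,0,0,0,1]
    - [-0.5,14,0,0,0,0,1]
    - [-0.4,11,0,0,0,0,1]
    - [-0.4,10,0,0,0,0,1]
    - [-0.4,10,0,0,0,0,1]
    - [-0.4,10,0,0,0,0,1]
    - [-0.4,10,0,0,0,0,1]
    - [-0.2,4,0,0,0,0,1]
    - [0,2,0,0,0,0,1]
    - [0,0,0,0,0,0,1]

```text
clock: 51.4
tool_pos: [0.5695, 0.0412, 0.0509]
eef_rot: [0.695, 0.719, 0.001, 0.0]
contact_force: [0.2, 0.3, -0.6]
opening: 0.2
finger_force: 40.0
```

Emit:
step_arm:
  series:
    - [0,1,0,0,0,0,1]
    - [0,1,0,0,0,0,1]
    - [0,1,0,0,0,0,1]
    - [0,0,0,0,0,0,1]

```text
clock: 51.8
tool_pos: [0.5695, 0.0443, 0.0509]
eef_rot: [0.695, 0.719, 0.001, 0.0]
contact_force: [1.0, 1.0, -1.9]
opening: 0.202
finger_force: 40.0
```

Emit:
step_arm:
  series:
    - [0,1,0,0,0,0,1]
    - [0,1,0,0,0,0,1]
    - [0,0,0,0,0,0,1]

```text
clock: 52.1
tool_pos: [0.5695, 0.0455, 0.051]
eef_rot: [0.695, 0.719, 0.001, 0.001]
contact_force: [0.9, -1.8, -1.5]
opening: 0.201
finger_force: 40.0
```

Emit:
step_arm:
  series:
    - [0,1,0,0,0,0,1]
    - [0,0.5,0,0,0,0,1]
    - [0,0,0,0,0,0,1]

```text
clock: 52.4
tool_pos: [0.5696, 0.0455, 0.0511]
eef_rot: [0.696, 0.718, 0.0, 0.001]
contact_force: [0.4, -6.3, 0.7]
opening: 0.202
finger_force: 40.0
```

Seated at the right mark. I'll draw out and carry the gauge back to its old place in the tray.

Emit:
step_arm:
  series:
    - [0,0,0,0,0,0,1]
    - [0,0,0,0,0,0,1]
    - [0,-6,0,0,0,0,1]
    - [0.4,-12,0,0,0,0,1]
    - [0.6,-15,0,0,0,0,1]
    - [0.7,-20,0,0,0,0,1]
    - [0.7,-20,0,0,0,0,1]
    - [0.7,-20,0,0,0,0,1]
    - [0.7,-20,0,0,0,0,1]
    - [0,-10,10,0,0,0,1]
    - [0,-10,25,0,0,0,1]
    - [-5,-20,20,0,0,-0.02,1]
    - [-20,-40,0,0,0,-0.03,1]
    - [-20,-45,0,0,0,-0.03,1]
    - [-20,-45,0,0,0,0,1]
    - [-20,-45,0,0,0,0,1]
    - [-20,-40,0,0,0,0,1]
    - [-8,-20,0,0,0,0,1]
    - [0,0,0,0,0,0,1]
    - [0,0,0,0,0,0,1]

```text
clock: 54.4
tool_pos: [0.4605, -0.3398, 0.1064]
eef_rot: [0.724, 0.69, 0.002, 0.0]
contact_force: [-0.2, 0.7, -1.1]
opening: 0.203
finger_force: 40.0
```

Run:
```python
from h import *
look('k'); s=r.get_state(); m=R.from_quat(s['eef_rot']).as_matrix(); print(np.arctan2(m[1,0],m[0,0]),m[:,2],s['q'],s['contact_force'])
```

```text
54.4 [ 0.4605 -0.3398  0.1064] [0.7236 0.6902 0.0016 0.0005] 0.2031436500681223
top blue [458.8284 237.2612] 134 [ 0.6003 -0.2846  0.0182]
top blue [494.0593 252.1186] 118 [ 0.5685 -0.3654  0.0109]
top blue [459.9044 264.125 ] 136 [ 0.5408 -0.2859  0.0185]
top gaugegrip 19 [ 0.4631 -0.3097  0.1139]
scene blue [166.686  247.0083] 121 [ 0.5444 -0.2853  0.0177]
scene blue [130.7664 258.785 ] 107 [ 0.5691 -0.3644  0.0092]
scene blue [163.8308 267.5308] 130 [ 0.6023 -0.2844  0.0168]
scene gaugegrip 95 [ 0.4718 -0.3203  0.1069]
1.5270962714113312 [ 0.003   0.0023 -1.    ] [ 0.6068  0.8073 -0.091   1.8395  0.1303  0.4991  0.3857] [-0.087  -0.261  -1.1967]
```

Emit:
step_arm:
  series:
    - [-2,-12,0,0,0,0,1]
    - [-2,-10,-15,0,0,0,1]
    - [0,0,-25,0,0,0,1]
    - [0,0,-22,0,0,0,1]
    - [0,0,-14,0,0,0,1]
    - [0,0,-5,0,0,0,1]
    - [0,0,-2,0,0,0,1]
    - [0,0,0,0,0,0,1]
    - [0,0,0,0,0,0,0.75]
    - [0,0,0,0,0,0,0.6]
    - [0,0,0,0,0,0,0.5]
    - [0,0,0,0,0,0,0.5]
    - [0,0,15,0,0,0,0.5]
    - [0,0,40,0,0,0,0.5]
    - [0,0,45,0,0,0,0.5]
    - [0,0,45,0,0,0,0.5]
    - [-10,-45,40,0,0,0,0.5]
    - [-20,-45,0,0,0,0,0.5]
    - [-20,-45,0,0,0,0,0.5]
    - [0,0,0,0,0,0,0.5]

```text
clock: 56.5
tool_pos: [0.4013, -0.4979, 0.2022]
eef_rot: [0.728, 0.686, -0.003, 0.002]
contact_force: [-0.7, -1.0, -0.7]
opening: 0.502
finger_force: 0.0
```

Run:
```python
from h import *
look('l')
a=cv2.imread("pics/top_l.png")[90:340,70:540]; b=cv2.imread("pics/scene_l.png")[160:300,80:450]
cv2.imwrite("pics/l.png",np.vstack([cv2.resize(a,(600,319),interpolation=2),cv2.resize(b,(600,227),interpolation=2)]))
p=cloud("scene",r.snapshot("scene")[1]).reshape(-1,3); rel=p[:,:2]-O; px=rel@X; py=rel@Y
for a,b in((-.09,-.08),(-.03,-.02),(.03,.04)):
    k=(px>a)&(px<b)&(abs(py)<.09)&(p[:,2]>.04)&(p[:,2]<.08); print("lid z",np.median(p[k][:,2]))
```

```text
56.5 [ 0.4013 -0.4979  0.2022] [ 0.7276  0.686  -0.0029  0.0023] 0.5015181192771678
top blue [458.75   237.2652] 132 [ 0.6003 -0.2844  0.0183]
top blue [494.082  252.0984] 122 [ 0.5685 -0.3657  0.0104]
top blue [459.9265 263.9779] 136 [ 0.5412 -0.286   0.0183]
top gaugegrip 224 [ 0.4589 -0.3548  0.055 ]
scene blue [166.7257 246.8673] 113 [ 0.5431 -0.2855  0.0166]
scene blue [130.6887 258.7736] 106 [ 0.5693 -0.3645  0.0095]
scene blue [163.8843 267.5372] 121 [ 0.6024 -0.2842  0.0169]
scene gaugegrip 279 [ 0.4653 -0.3563  0.0512]
lid z 0.05977248196131513
lid z 0.05954074069878523
lid z 0.060425966315747925
```

View pics/l.png

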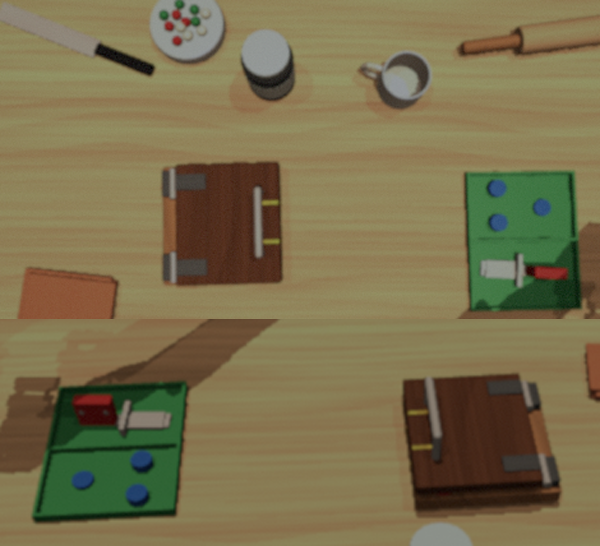

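The final picture shows the gauge (525,272) and all three spares flat in the tray. The press is shut level (220,222), and the mug, canister and slabs are undisturbed.

```bash
python3 -c "from plant import r; print(r.finish_job())"
```

```text
the job is handed in; nothing more can be done
None
```

The press is shut level on its two 10 mm discs and the gauge seated fully at the left mark, then the right. The gauge and all three spare discs are in the green tray, nothing else was disturbed, and the job was handed in at about 57 s (no verdict came back).

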